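# Empty the bead shaker into the pot

## Robot

A 7-joint arm with a two-finger parallel gripper is mounted at the origin on the work surface. World frame = base frame: x ahead of the robot, y to its left, z up, the work surface at z = 0. Lengths are in mm, angles in rad, forces in N, time in s.
With the tool pointing down it reaches from about 400 to 900 mm from the base axis. Payload 5.5 kg.
Tool frame: the origin (TCP) lies on the mounting face of the last link; the fingertips stand 173 mm ahead of it and the grasp point (between the pads) lies robot.pinch_z ahead of it (robot.pinch_z is the distance from the TCP to the grasp point, in mm); z points along the fingers, y is the direction in which the jaws open and shut (so a half turn about z gives the same grasp; the last joint's range is limited). The gripper opens to 85 mm and grips with 20 to 120 N. Pads are 22 mm wide; open, the fingers measure 114 mm over their backs; the gripper's body (76 mm by 85 mm) begins 54 mm behind the grasp point. The pads swing forward as they close: fully open they stand 13 mm farther back than shut.
Start: joints at [1.381, 0.501, -0.427, 1.55, 0.221, 1.138, -0.21], TCP at [284.39, -584.481, 404.71] pointing down, gripper open.
Joint ranges: [-2.88, 2.88], [-0.31, 2.03], [-1.54, 1.56], [0.2, 2.42], [-1.41, 4.55], [0.19, 2.02], [-2.57, 2.57]. Speed limits (rad/s): [2.57, 2.57, 3.14, 3.14, 3.14, 3.14, 3.14].

## Interface

Orientations are given as a rotation vector (axis times angle).
In Python, from bench import robot, imaging gives the robot as it stands.
- The arm moves only by the tool arm_command, never from a script. Its argument "steps" is a list of rows, each an object with "travel": the shift along the tool's x, y, z in m, a list of three; "rot": the turn, a rotation vector about the tool's x, y, z in degrees, a list of three; "jaw": the finger opening in m, from 0 to 0.0854. In form: [{"travel": [tx, ty, tz], "rot": [ax, ay, az], "jaw": jaw}, ...]. A call has 1 to 8 rows; each row is the pose to reach, as a shift and turn from the pose commanded when the call began, along the tool's axes at that moment; what a row does not reach only later rows make up. A row lasts 1/12 s, in which the tool goes at most 41.7 mm and 7.16 degrees, less where a joint would pass 70% of its speed; a pose out of reach is approached as far as the arm can. A call with a gripper value outside its range is refused whole. The fingers move at their own pace and stop on an object; the grip force is fixed at half the most. Time passes only in rows, so rows that repeat a pose let the fingers close. It gives the time, the measured TCP pose, the force and the opening at its end, in the units of the state.
- robot.observe(): the state, without advancing time (a new reading comes with each control period).
- imaging.get_image(name): name is "side" or "top" or "wrist"; returns a dict with "pixels" (420x560x3 uint8, blue, green, red), "camera_matrix" (3x3 intrinsics, pixels), "position" and "attitude" of the camera in the world; the wrist camera has in their place "mount" (4x4, takes a point from camera to tool coordinates, whose origin is the TCP and whose axes are the flange's). Camera axes: x right, y down, z forward; pixel columns grow to the right and rows downward; lengths in mm; the calibration is good to about 2 mm. A picture is of the moment at which its call begins: read the wrist's pose just before it. There is no depth.
- robot.hand_in(): hands the job in, once; it reports no verdict.
Trained networks look in a picture, given as the dict that the camera call returned (one of the last four; its "shot" number tells which), for a name from the list of things; names that differ only in an ending like _2 or _b are one class to them, and where a whole thing is asked for, a point or a joint stands for the part that bears it (a point fixed in the world has none). Each returns a list of dicts, best first, with "conf" (0 to 1); they miss things now and then, are a little off and sometimes report something else, mostly with a low value. They report only what shows in the picture. A call takes as long as a camera call.
- imaging.find_in(picture, query): "uv" ([column, row] in pixels, amid what is visible of it).
- imaging.trace(picture, query): "mask" (420x560 bool, what is visible of it) and "uv" ([column, row] in pixels, amid what is visible of it).
- imaging.spot_point(picture, query): "uv" ([column, row] in pixels: a listed point, or the origin of a listed thing).
The state is a dict: "time": time; "qpos": joint angles; "joint_vel": joint speeds; "joint_efforts": joint torques, N m; "eef_pos": TCP position; "eef_rot": TCP orientation; "force": force on the tool from outside, world axes, zero at the start; "torque": the same for the moment, N m; "finger_gap": opening from 0.0 (shut) to 1.0 (fully open).
Only numpy, scipy, OpenCV 4.12 (cv2) and the standard library are available. Lean on these libraries where they do the work, as an engineer would, in place of code of your own. Each camera call takes 0.05 s, during which the arm holds its last target.

## Task

The last big beads will not go through the holes of the bead shaker. Unscrew its perforated cap and lay it, grip bar up, in the middle of the round cork mat; next stand the grey pot centred on the round felt spot beside the shaker's stand; then tip the shaker with its crank until all four beads have poured into the pot. Leave the pot standing upright on the spot, the cap on the mat, and the other toys undisturbed.

Things in the scene. Friction and masses are not known exactly. Their poses are not given: they have to be found in the camera images.
- cap: Round wooden shaker cap, 88 mm in diameter, perforated, about 90 g, sitting on the shaker's mouth. Origin: centre of the skirt's lower edge, z up; its inside is 24 mm deep, the perforated plate's top at z = 30 mm. Lugs inside the skirt hook under lugs on the shaker's neck, with 2 mm of play; once unscrewed it lifts straight off and is clear of the neck after 30 mm.
- cap_bar (a point): Middle of the cap's grip bar, 45 mm above the cap's origin. The bar stands on the plate: 64 mm long (cap's x), 22 mm thick (y), from z = 30 to 60 mm. To free the cap turn it counter-clockwise seen from above by 75 to 90 degrees from where it starts (one grasp); before that it cannot be lifted. It turns easily, and stops against clockwise turning.
- drum (a joint): Tilt of the shaker on its level hinge, rad: 0 = upright (start, a stop), grows as it tips towards the felt spot, stop at 2.3. It stays where it is left; about 3 N at the crank moves it. The beads roll out somewhat past 1.6; near 2.2 it is surely empty. The shaker is a clear acrylic tube, 60 mm in diameter, mouth 54 mm, reaching 60 mm above and 70 mm below the hinge.
- hinge (a point): Centre of the shaker on its hinge axis, 145 mm above the bench. Its frame is the stand's (z up): the hinge axis is the stand's x, and the shaker tips towards the stand's +y. The wooden stand is fixed: two posts (up to 165 mm high) at x = -56 and +56 mm, a base 18 mm thick from y = -75 to +12 mm.
- drum_mouth (a point): Centre of the shaker's mouth rim, 60 mm above the hinge when upright; it moves with the shaker.
- crank_grip (a point): Middle of the crank's round wooden handle, 16 mm thick, 66 mm long, parallel to the hinge axis, on the stand's -x side (118 mm from the hinge point along x), 85 mm from the hinge axis. Seen from the axis it lies at the angle (drum tilt - 1.15) rad from straight up towards the stand's +y. The handle spins freely on its pin, so the grip need not turn; ignore this frame's axes.
- pot_spot (a point): Centre of the round grey felt spot (136 mm in diameter, flat) on the bench beside the stand, under where the mouth tips: at x = 0, y = +100 mm of the stand. Its frame is the stand's.
- pot: Grey ceramic pot, open and round, 130 mm across the rim, 122 mm across the foot, 62 mm high, wall 8 mm, inner floor 8 mm up. Origin: centre of its underside, z up. About 420 g. It starts on the left side of the bench and can be pinched by its wall from above. It passes beneath the shaker in every position.
- mat: Round cork mat, 150 mm in diameter, 4 mm thick, fixed flat on the right side of the bench. Origin: centre of its underside.
- bead0_center (a point): Centre of a polished wooden ball bead, 25 mm in diameter, about 12 g, at the start inside the shaker.
- bead1_center (a point): Centre of a polished wooden ball bead, 25 mm in diameter, about 12 g, at the start inside the shaker.
- bead2_center (a point): Centre of a polished wooden ball bead, 25 mm in diameter, about 12 g, at the start inside the shaker.
- bead3_center (a point): Centre of a polished wooden ball bead, 25 mm in diameter, about 12 g, at the start inside the shaker.
- tower: Bystander: tower of clear acrylic blocks, one piece, 75 mm wide, 155 mm high. Origin: centre of its underside.
- excavator: Bystander: orange toy excavator, about 200 mm long, 130 mm high. Origin: underside centre of its tracks; its boom points along -x.
- helmet: Bystander: small red plastic doll's helmet, dome up, 124 mm in diameter, 72 mm high. Origin: centre of its underside.
- xylo_bar: Bystander: wooden xylophone bar, 180 mm long (its x), 34 mm wide, 14 mm thick. Origin: centre of its underside.
- toy_car: Bystander: small wooden car, 90 mm long (its x), 60 mm wide, 51 mm high. Origin: centre of its underside.

How it is judged:
By the outcome, as a careful person would: the job done as asked, in the order asked, and still so for the second after the job is handed in, with the robot touching nothing.
It also fails if it takes over 72 s, if anything falls off the work surface, if the arm or the gripper's body presses on something with over 40 N, if the wrist force passes 120 N, or if a joint passes its speed limit or range.

## Working session

There is one attempt and no reset: what is moved stays moved. The work goes in short steps, Python scripts to look and compute and a tool call to move; the robot and the scene stay as the last step left them, time stands still between calls to the robot, and variables do not carry over. Pictures are saved under pics/ and viewed, and the job is handed in when it is done.

Besides the shell and the picture viewer there is one more tool, called after "Request:" as name(argument=value, ...), one argument or row to a line, values as JSON. arm_command: Moves the arm, as the interface text tells. Its arguments: {"type":"object","properties":{"steps":{"type":"array","items":{"type":"object","properties":{"travel":{"type":"array","items":{"type":"number"}},"rot":{"type":"array","items":{"type":"number"}},"jaw":{"type":"number"}}}}},"required":["steps"]}

```bash
ls; mkdir -p pics; python3 - <<'E'
from bench import robot, imaging
import cv2
s=robot.observe(); print(s, robot.pinch_z)
for n in ["side","top","wrist"]:
    p=imaging.get_image(n); cv2.imwrite(f"pics/a_{n}.png",p["pixels"]); print(n,p["camera_matrix"],p.get("position"),p.get("attitude"),p.get("mount"))
print(robot.observe()["time"])
E
```

```text
pics
{'time': 0.0, 'qpos': array([ 1.38120497,  0.50181113, -0.42676688,  1.55145959,  0.22080702,
        1.13831107, -0.21030542]), 'joint_vel': array([-3.02739118e-04,  5.70069871e-05, -2.16453949e-04, -9.76995190e-04,
        8.80435721e-04,  1.24618417e-04, -2.77446151e-04]), 'joint_efforts': array([-5.80134165e-04, -5.69519556e+01, -5.81671223e+00, -2.80938488e+01,
        1.05592667e-02,  1.18820620e-02,  1.53953727e-05]), 'eef_pos': array([ 284.13854787, -584.20278225,  403.67592022]), 'eef_rot': array([-3.05956917e+00, -7.04808408e-01,  6.26884121e-04]), 'force': array([0.05405994, 0.27059029, 0.07519625]), 'torque': array([-0.03804785,  0.05534219,  0.01236529]), 'finger_gap': 0.996060433468014} 154.70000000000002
side [[540.2853546    0.         280.87115441]
 [  0.         540.2853546  212.51620138]
 [  0.           0.           1.        ]] [237.12756328 834.75061638 849.27141565] [-0.51644489  2.62673849 -1.28394766] None
top [[538.61005753   0.         280.80144858]
 [  0.         538.61005753 217.4337857 ]
 [  0.           0.           1.        ]] [ 445.51167886   23.65372141 1675.50057221] [-2.1683212   2.19801334 -0.07727359] None
wrist [[312.3953551    0.         277.19192091]
 [  0.         312.3953551  208.56587435]
 [  0.           0.           1.        ]] None None [[ 5.08612501e-04 -9.57221548e-01 -2.89355576e-01  7.31912937e+01]
 [ 9.99999759e-01  6.23834389e-04 -3.05974202e-04 -6.54932737e-01]
 [ 4.73395058e-04 -2.89355350e-01  9.57221634e-01  2.95866987e+01]
 [ 0.00000000e+00  0.00000000e+00  0.00000000e+00  1.00000000e+00]]
0.15
```

View pics/a_side.png

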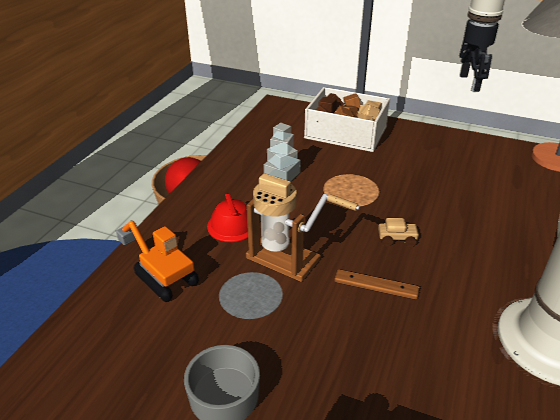

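View pics/a_top.png

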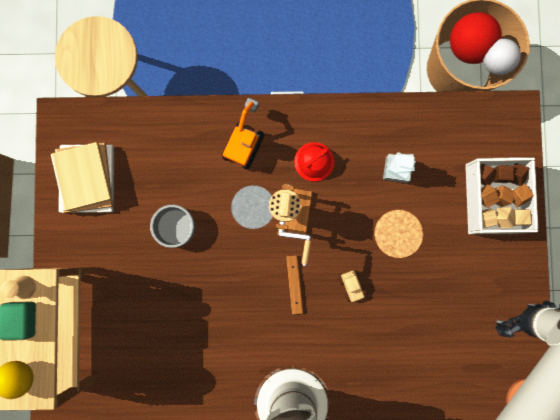

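View pics/a_wrist.png

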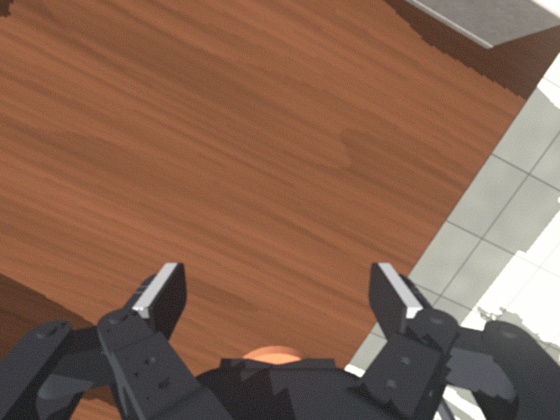

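The side and top views show the shaker near top pixel (287,206), the felt spot at (252,207), the pot at (173,227), the mat at (399,233) and the crank handle at (306,250), on the robot's side. Next I measure all of these from both views.

```bash
cat > h.py <<'E'
from bench import robot, imaging
import cv2, numpy as np
from scipy.spatial.transform import Rotation as R
def campose(p,st=None):
    if "position" in p and p["position"] is not None:
        return np.array(p["position"]), R.from_rotvec(p["attitude"]).as_matrix()
    T=np.eye(4);T[:3,:3]=R.from_rotvec(st["eef_rot"]).as_matrix();T[:3,3]=st["eef_pos"]
    T=T@np.array(p["mount"]); return T[:3,3],T[:3,:3]
def ray(p,uv,st=None):
    c,M=campose(p,st); K=p["camera_matrix"]
    d=M@np.linalg.solve(K,[uv[0],uv[1],1.]); return c,d/np.linalg.norm(d)
def tri(rays):
    A=np.zeros((3,3));b=np.zeros(3)
    for c,d in rays:
        P=np.eye(3)-np.outer(d,d);A+=P;b+=P@c
    x=np.linalg.solve(A,b); return x,[round(float(np.linalg.norm((np.eye(3)-np.outer(d,d))@(x-c))),1) for c,d in rays]
def plane(r,z):
    c,d=r; return c+d*(z-c[2])/d[2]
def proj(p,X,st=None):
    c,M=campose(p,st); v=p["camera_matrix"]@(M.T@(np.asarray(X,float)-c)); return v[:2]/v[2]
def grab(n,f=None):
    st=robot.observe(); p=imaging.get_image(n)
    if f: cv2.imwrite(f"pics/{f}.png",p["pixels"])
    return p,st
E
python3 - <<'E'
from h import *
np.set_printoptions(precision=1,suppress=True)
ps,_=grab("side");pt,_=grab("top")
for q in ["cap","cap_bar","hinge","drum_mouth","crank_grip","pot_spot","pot","mat","tower","excavator","helmet","xylo_bar","toy_car"]:
    try:
        a=imaging.spot_point(ps,q);b=imaging.spot_point(pt,q)
    except Exception as e: print(q,e);continue
    if a and b:
        x,res=tri([ray(ps,a[0]["uv"]),ray(pt,b[0]["uv"])])
        print(q,a[0]["uv"],a[0]["conf"],b[0]["uv"],b[0]["conf"],x,res,"z0:",plane(ray(ps,a[0]["uv"]),0)[:2],plane(ray(pt,b[0]["uv"]),0)[:2])
    else: print(q,a,b)
print(robot.observe()["time"])
E
```

```text
cap [274.5, 204.5] 0.67 [282.3, 207.8] 0.77 [583.8  22.5 183. ] [2.6, 2.6] z0: [ 682.3 -199.9] [598.   21.4]
cap_bar [274.5, 188.9] 0.73 [285.7, 203.6] 0.73 [590.2  12.3 214. ] [0.3, 0.3] z0: [ 709.5 -264.7] [611.1  10.6]
hinge [273.7, 216.5] 0.98 [285.3, 204.0] 0.71 [594.6  12.4 141.6] [1.4, 1.4] z0: [ 664.5 -152.6] [609.8  11.8]
drum_mouth [] [{'uv': [286.9, 203.2], 'conf': 0.34}]
crank_grip [347.5, 202.0] 0.75 [306.5, 251.0] 0.62 [456.  -44.9 179.5] [4.7, 4.7] z0: [ 509.  -282.1] [462.4 -51.9]
pot_spot [247.6, 290.9] 0.84 [252.7, 208.2] 0.93 [603.5 115.8  12.1] [7.0, 7.0] z0: [615.8 107.4] [598.1 113.8]
pot [227.7, 396.6] 0.66 [175.0, 227.0] 0.69 [540.7 355.8   0.2] [2.0, 2.0] z0: [538.8 355.1] [542.6 356.6]
mat [350.6, 190.6] 0.56 [399.6, 232.1] 0.87 [ 517.8 -343.8   -6.5] [0.4, 0.4] z0: [ 516.1 -334.7] [ 517.1 -342.5]
tower [279.2, 176.2] 0.83 [396.3, 168.4] 0.96 [ 722.3 -338.7   -8.4] [3.8, 3.8] z0: [ 721.2 -326.3] [ 717.2 -338. ]
excavator [167.8, 280.3] 0.59 [244.6, 145.7] 0.88 [797.8 138.   -8.2] [0.1, 0.1] z0: [792.5 144.7] [796.1 137.4]
helmet [230.9, 227.6] 0.59 [309.4, 163.7] 0.8 [737.4 -64.1   8. ] [3.1, 3.1] z0: [745.3 -71.9] [735.9 -65.7]
xylo_bar [376.0, 286.7] 0.94 [296.0, 285.8] 0.75 [359.3 -16.9  -6.4] [4.2, 4.2] z0: [362.4  -9.4] [355.5 -17.6]
toy_car [398.1, 239.7] 0.86 [349.1, 283.2] 0.83 [ 356.9 -182.8   -1.3] [4.3, 4.3] z0: [ 352.6 -182.3] [ 361.3 -181.8]
1.55
```

```bash
python3 - <<'E'
import cv2
a=cv2.imread("pics/a_top.png")[150:300,215:365];b=cv2.imread("pics/a_side.png")[150:330,200:380]
cv2.imwrite("pics/z_top.png",cv2.resize(a,(600,600),interpolation=cv2.INTER_CUBIC));cv2.imwrite("pics/z_side.png",cv2.resize(b,(600,600),interpolation=cv2.INTER_CUBIC))
E
```

```text
(no output)
```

View pics/z_top.png

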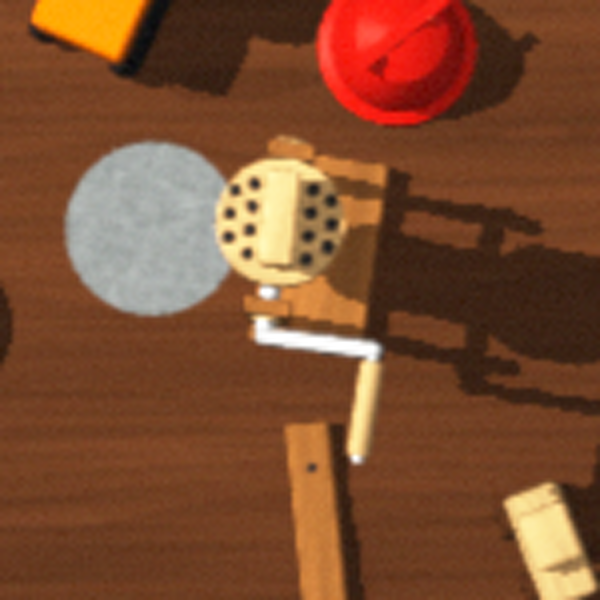

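View pics/z_side.png

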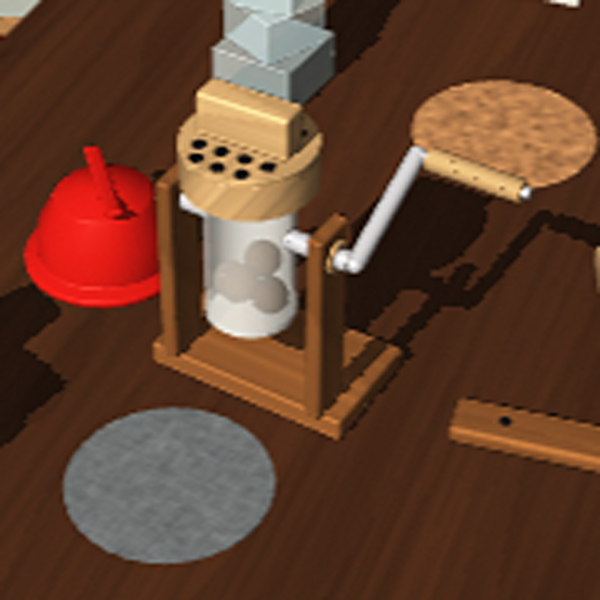

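```bash
cat >> h.py <<'E'
def down(yaw): # tool z down, tool x at yaw (deg)
    c,s=np.cos(np.radians(yaw)),np.sin(np.radians(yaw))
    return np.array([[c,s,0],[s,-c,0],[0,0,-1.]])
def go(xyz,M,st=None):
    st=st or robot.observe(); M0=R.from_rotvec(st["eef_rot"]).as_matrix()
    t=M0.T@(np.asarray(xyz,float)-st["eef_pos"]); r=R.from_matrix(M0.T@M).as_rotvec(degrees=True)
    n=max(np.linalg.norm(t)/41.7,np.linalg.norm(r)/7.16)
    print("travel",np.round(t/1000,4).tolist(),"rot",np.round(r,2).tolist(),"rows>=%.1f"%n)
def stat():
    s=robot.observe();M=R.from_rotvec(s["eef_rot"]).as_matrix()
    print("t%.2f pos"%s["time"],s["eef_pos"].round(1),"yaw %.1f"%np.degrees(np.arctan2(M[1,0],M[0,0])),"z",M[:,2].round(3),"q",s["qpos"].round(2),"F",s["force"].round(1),"gap %.3f"%s["finger_gap"]); return s
E
python3 -c "
from h import *
go([480,-300,480],down(0));stat()"
```

```text
travel [0.3003, -0.1702, -0.0753] rot [0.0, -0.0, 25.95] rows>=8.5
t1.55 pos [ 284.4 -584.5  404.7] yaw 25.9 z [ 0. -0. -1.] q [ 1.38  0.5  -0.43  1.55  0.22  1.14 -0.21] F [0.2 0.3 0.2] gap 0.999
```

Request:
arm_command(
  steps=[
    {"travel": [0.3,-0.17,-0.075],"rot": [0,0,26]},
    {"travel": [0.3,-0.17,-0.075],"rot": [0,0,26]},
    {"travel": [0.3,-0.17,-0.075],"rot": [0,0,26]},
    {"travel": [0.3,-0.17,-0.075],"rot": [0,0,26]},
    {"travel": [0.3,-0.17,-0.075],"rot": [0,0,26]},
    {"travel": [0.3,-0.17,-0.075],"rot": [0,0,26]},
    {"travel": [0.3,-0.17,-0.075],"rot": [0,0,26]},
    {"travel": [0.3,-0.17,-0.075],"rot": [0,0,26]},
  ],
)

```text
$.steps[0]: bad value
```

```bash
python3 -c "
from h import *
s=stat();go([480,-300,480],down(0));go([540,-10,490],down(0))"
```

```text
t1.55 pos [ 284.4 -584.5  404.7] yaw 25.9 z [ 0. -0. -1.] q [ 1.38  0.5  -0.43  1.55  0.22  1.14 -0.21] F [0.2 0.3 0.2] gap 0.999
travel [0.3003, -0.1702, -0.0753] rot [0.0, -0.0, 25.95] rows>=8.5
travel [0.4812, -0.4048, -0.0853] rot [0.0, -0.0, 25.95] rows>=15.2
```

Request:
arm_command(
  steps=[
    {"travel": [0.3,-0.17,-0.075],"rot": [0,0,26],"jaw": 0.085},
    {"travel": [0.3,-0.17,-0.075],"rot": [0,0,26],"jaw": 0.085},
    {"travel": [0.3,-0.17,-0.075],"rot": [0,0,26],"jaw": 0.085},
    {"travel": [0.3,-0.17,-0.075],"rot": [0,0,26],"jaw": 0.085},
    {"travel": [0.3,-0.17,-0.075],"rot": [0,0,26],"jaw": 0.085},
    {"travel": [0.3,-0.17,-0.075],"rot": [0,0,26],"jaw": 0.085},
    {"travel": [0.3,-0.17,-0.075],"rot": [0,0,26],"jaw": 0.085},
    {"travel": [0.3,-0.17,-0.075],"rot": [0,0,26],"jaw": 0.085},
  ],
)

```text
time: 2.22
eef_pos: [469.7, -314.2, 476.4]
eef_rot: [3.141, -0.001, 0.001]
force: [0.5, -0.6, -0.9]
finger_gap: 0.991
```

```bash
python3 -c "
from h import *
s=stat();go([480,-300,480],down(0));go([540,-10,490],down(0))"
```

```text
t2.22 pos [ 469.7 -314.2  476.4] yaw -0.1 z [ 0.    -0.001 -1.   ] q [ 0.94  0.29 -0.49  1.68  0.14  1.21 -1.15] F [ 0.5 -0.6 -0.9] gap 0.991
travel [0.0103, -0.0142, -0.0037] rot [0.04, -0.02, -0.05] rows>=0.4
travel [0.07, -0.3042, -0.0138] rot [0.04, -0.02, -0.05] rows>=7.5
```

```bash
python3 - <<'E'
from h import *
p,st=grab("wrist","w1")
import pickle
for q in ["mat","crank_grip","cap_bar"]:
    for f in (imaging.spot_point,):
        r=f(p,q)[:1]; print(q,r,[plane(ray(p,x["uv"],st),4 if q=="mat" else 200).round(1) for x in r])
pickle.dump((p,st),open("w1.pkl","wb"))
m=imaging.trace(p,"mat")
if m:
    M=m[0]["mask"].astype(np.uint8); c=max(cv2.findContours(M,0,1)[0],key=len)[:,0,:]
    P=np.array([plane(ray(p,u+0.0,st),4)[:2] for u in c.astype(float)])
    (cx,cy),rr=cv2.minEnclosingCircle(P.astype(np.float32)); A=np.c_[2*P,np.ones(len(P))]; s=np.linalg.lstsq(A,(P**2).sum(1),rcond=None)[0]
    print("mat fit",s[:2],np.sqrt(s[2]+s[0]**2+s[1]**2))
E
```

```text
mat [{'uv': [294.0, 138.0], 'conf': 0.67}] [array([ 511.1, -337.3,    4. ])]
crank_grip [] []
cap_bar [] []
mat fit [ 513.63718367 -338.20749023] 73.78359959202665
```

View pics/w1.png

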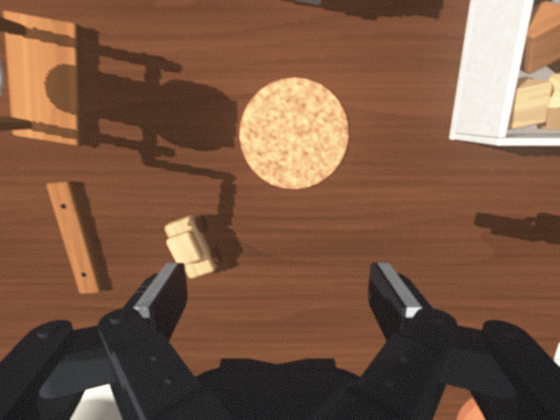

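Request:
arm_command(
  steps=[
    {"travel": [0.07,-0.304,-0.014],"rot": [0,0,0],"jaw": 0.085},
    {"travel": [0.07,-0.304,-0.014],"rot": [0,0,0],"jaw": 0.085},
    {"travel": [0.07,-0.304,-0.014],"rot": [0,0,0],"jaw": 0.085},
    {"travel": [0.07,-0.304,-0.014],"rot": [0,0,0],"jaw": 0.085},
    {"travel": [0.07,-0.304,-0.014],"rot": [0,0,0],"jaw": 0.085},
    {"travel": [0.07,-0.304,-0.014],"rot": [0,0,0],"jaw": 0.085},
    {"travel": [0.07,-0.304,-0.014],"rot": [0,0,0],"jaw": 0.085},
    {"travel": [0.07,-0.304,-0.014],"rot": [0,0,0],"jaw": 0.085},
  ],
)

```text
time: 3.13
eef_pos: [539.5, -8.6, 489.8]
eef_rot: [-3.14, -0.002, -0.001]
force: [-0.0, 1.2, 0.5]
finger_gap: 0.993
```

The wrist view shows the mat as a full circle around (294,133). The circle fit gives centre (514,-338) and radius 74 mm, against 75 mm specified.

```bash
python3 - <<'E'
from h import *
import pickle
s=stat()
p,st=grab("wrist","w2")
for q,z in [("cap_bar",214),("cap",170),("crank_grip",180),("pot_spot",0),("hinge",145)]:
    r=imaging.spot_point(p,q)[:2]; print(q,[(x["uv"],x["conf"]) for x in r],[plane(ray(p,x["uv"],st),z).round(1) for x in r])
pickle.dump((p,st),open("w2.pkl","wb"))
E
```

```text
t3.13 pos [539.5  -8.6 489.8] yaw 0.1 z [ 0.001  0.002 -1.   ] q [ 0.53  0.25 -0.67  1.72  0.16  1.23 -1.75] F [-0.   1.2  0.5] gap 0.993
cap_bar [([249.3, 152.6], 0.81)] [array([583.8,  14.2, 214. ])]
cap [([249.3, 141.1], 0.9)] [array([589.,  18., 170.])]
crank_grip [([310.0, 278.5], 0.95)] [array([454.6, -40.7, 180. ])]
pot_spot [([190.9, 118.4], 0.67)] [array([606.7, 115.3,   0. ])]
hinge [([189.2, 121.6], 0.37)] [array([605.5,  78.3, 145. ])]
```

View pics/w2.png

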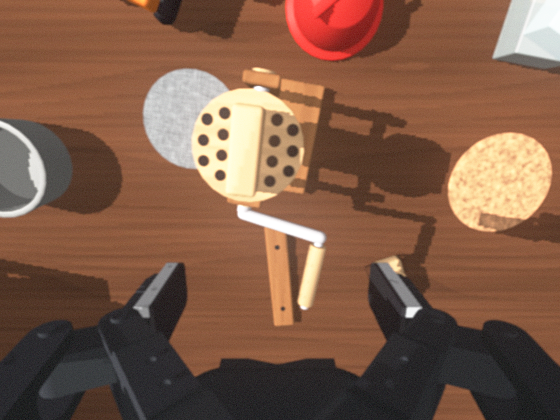

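```bash
python3 - <<'E'
from h import *
import pickle
p,st=pickle.load(open("w2.pkl","rb"))
cv2.imwrite("pics/z_w2.png",cv2.resize(p["pixels"][60:210,170:340],(680,600),interpolation=cv2.INTER_CUBIC))
# side/top calib
ps=imaging.get_image("side");pt=imaging.get_image("top")
for q,w,s,t in [("bar",(249.3,152.6),(274.5,188.9),(285.7,203.6)),("cap",(249.3,141.1),(274.5,204.5),(282.3,207.8)),("crank",(310,278.5),(347.5,202),(306.5,251)),("spot",(190.9,118.4),(247.6,290.9),(252.7,208.2))]:
    rs=[ray(p,w,st),ray(ps,s),ray(pt,t)]
    print(q,tri(rs)[0].round(1),tri(rs)[1],"w+s",tri(rs[:2])[0].round(1),tri(rs[:2])[1])
E
```

```text
bar [587.7  13.7 216.6] [3.6, 2.2, 2.4] w+s [586.5  15.  217.1] [2.6, 2.6]
cap [586.5  19.4 179. ] [3.9, 1.7, 5.2] w+s [589.3  17.1 178. ] [0.4, 0.4]
crank [455.6 -42.7 181.3] [2.2, 4.8, 5.1] w+s [452.5 -42.  180.5] [2.4, 2.4]
spot [605.1 114.1   9.1] [2.1, 6.5, 7.9] w+s [609.3 114.    8.7] [2.7, 2.7]
```

View pics/z_w2.png

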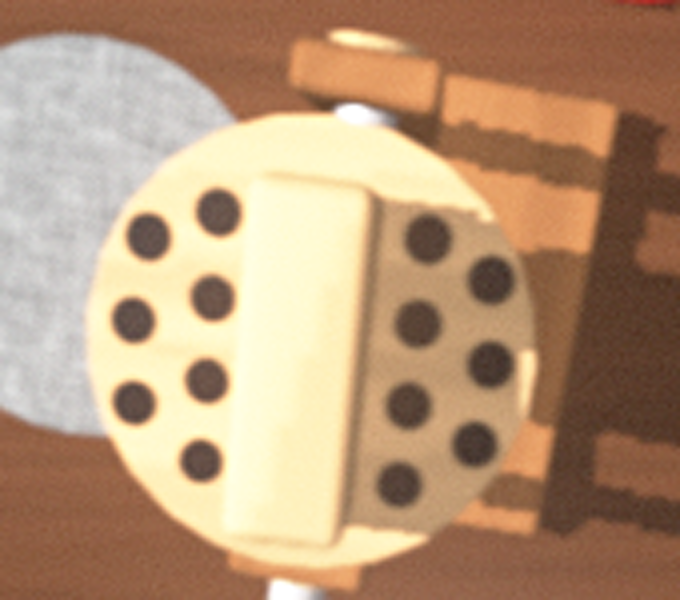

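```bash
python3 - <<'E'
from h import *
import pickle
p,st=pickle.load(open("w2.pkl","rb"))
f=lambda u,z: plane(ray(p,np.array(u)/4+[170,60],st),z)[:2]
ang=lambda a,b: np.degrees(np.arctan2(*(a-b)[::-1]))
for z in (229,231,233):
    c=[f(u,z) for u in [(258,177),(373,192),(335,545),(226,528)]]
    print(z,np.mean(c,0).round(1),"len",np.linalg.norm(c[0]-c[3]).round(1),np.linalg.norm(c[1]-c[2]).round(1),"w",np.linalg.norm(c[0]-c[1]).round(1),np.linalg.norm(c[3]-c[2]).round(1),"yaw",ang(c[0],c[3]).round(1),ang(c[1],c[2]).round(1))
print("base edge",ang(f((615,105),18),f((540,530),18)), "post", ang(f((295,45),165),f((437,65),165)))
# plate circle
for z in (199,202):
    P=np.array([f(u,z) for u in [(87,330),(130,210),(235,125),(340,112),(535,345),(515,430),(420,545),(320,568),(150,480),(105,410)]])
    A=np.c_[2*P,np.ones(len(P))]; s=np.linalg.lstsq(A,(P**2).sum(1),rcond=None)[0]
    print("plate",z,s[:2],np.sqrt(s[2]+s[0]**2+s[1]**2))
# spot fit
for n in ("top",):
    pt=imaging.get_image(n); m=imaging.trace(pt,"pot_spot"); print(len(m), m[0]["conf"] if m else None)
    if m:
        c=max(cv2.findContours(m[0]["mask"].astype(np.uint8),0,1)[0],key=len)[:,0,:].astype(float)
        P=np.array([plane(ray(pt,u),0)[:2] for u in c]); print(P.min(0),P.max(0))
        k=P[:,1]>P[:,1].max()-100;P=P[k];A=np.c_[2*P,np.ones(len(P))]; s=np.linalg.lstsq(A,(P**2).sum(1),rcond=None)[0]
        print("spot",s[:2],np.sqrt(s[2]+s[0]**2+s[1]**2))
    m=imaging.trace(pt,"pot")
    if m:
        c=max(cv2.findContours(m[0]["mask"].astype(np.uint8),0,1)[0],key=len)[:,0,:].astype(float)
        P=np.array([plane(ray(pt,u),62)[:2] for u in c]); print(P.min(0),P.max(0),"pot")
print(robot.observe()["time"])
E
```

```text
229 [586.   16.5] len 64.0 64.7 w 20.3 20.9 yaw -7.6 -7.1
231 [586.2  16.2] len 63.4 64.2 w 20.2 20.8 yaw -7.6 -7.1
233 [586.5  16. ] len 62.9 63.6 w 20.0 20.6 yaw -7.6 -7.1
base edge -8.194125066794006 post 82.65443011349349
plate 199 [586.06099712  16.1808319 ] 45.89819767701978
plate 202 [586.36416212  15.90092058] 45.371169457009316
1 0.64
[535.99247571  56.20732233] [668.16076917 181.65736392]
spot [602.79257097 114.714457  ] 66.537610496946
[479.09539242 287.18723158] [605.5811439 419.3718269] pot
3.6833
```

```bash
python3 -c "
from h import *
go([545,12,428],down(-7.4))"
```

```text
travel [0.0058, -0.0255, 0.0614] rot [0.02, 0.01, 7.22] rows>=1.6
```

Request:
arm_command(
  steps=[
    {"travel": [0.006,-0.025,0.06],"rot": [0,0,7.2],"jaw": 0.06},
    {"travel": [0.006,-0.025,0.06],"rot": [0,0,7.2],"jaw": 0.06},
    {"travel": [0.006,-0.025,0.06],"rot": [0,0,7.2],"jaw": 0.06},
    {"travel": [0.006,-0.025,0.06],"rot": [0,0,7.2],"jaw": 0.06},
  ],
)

```text
time: 4.02
eef_pos: [544.9, 12.8, 428.9]
eef_rot: [-3.135, 0.196, 0.004]
force: [-0.2, -0.9, 1.0]
finger_gap: 0.703
```

```bash
python3 - <<'E'
from h import *
import pickle
s=stat()
p,st=grab("wrist","w3"); pickle.dump((p,st),open("w3.pkl","wb"))
cv2.imwrite("pics/z_w3.png",cv2.resize(p["pixels"][60:260,140:400],(780,600),interpolation=cv2.INTER_CUBIC))
E
```

```text
t4.02 pos [544.9  12.8 428.9] yaw -7.2 z [-0.003  0.    -1.   ] q [ 0.46  0.32 -0.65  1.78  0.21  1.11 -1.95] F [-0.2 -0.9  1. ] gap 0.703
```

View pics/z_w3.png

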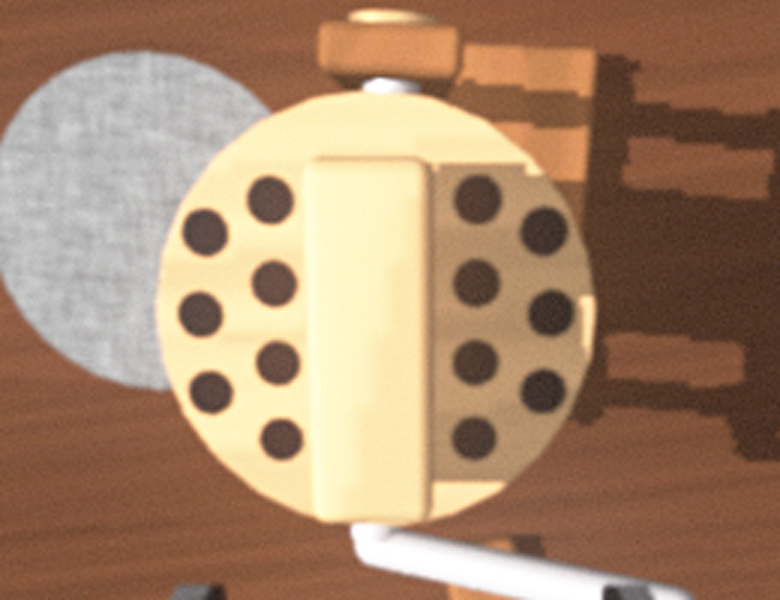

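```bash
python3 - <<'E'
from h import *
import pickle
p2,s2=pickle.load(open("w2.pkl","rb"));p3,s3=pickle.load(open("w3.pkl","rb"))
a=np.array([(148,237),(218,212),(213,298),(134,320),(206,380),(133,403),(201,460),(428,238),(491,280),(417,323),(491,364),(409,405),(474,444),(399,485)])/4+[170,60]
b=np.array([(205,232),(270,200),(275,283),(201,315),(279,362),(210,392),(282,438),(478,198),(545,231),(477,282),(551,313),(475,362),(543,391),(474,437)])/3+[140,60]
X=np.array([tri([ray(p2,u,s2),ray(p3,v,s3)])[0] for u,v in zip(a,b)]); print("holes z",X[:,2].round(1),X.mean(0).round(1))
a=np.array([(258,177),(373,192),(335,545),(226,528)])/4+[170,60];b=np.array([(308,158),(432,162),(430,520),(315,520)])/3+[140,60]
X=np.array([tri([ray(p2,u,s2),ray(p3,v,s3)])[0] for u,v in zip(a,b)]);print(X.round(1),X.mean(0).round(1))
for z in (228,235,241):
    c=np.array([plane(ray(p3,v,s3),z)[:2] for v in b]); print(z,c.mean(0).round(1),[np.linalg.norm(c[i]-c[(i+1)%4]).round(1) for i in range(4)],np.degrees(np.arctan2(*(c[0]+c[1]-c[2]-c[3])[::-1])).round(1))
P0=np.array([(157,330),(175,230),(235,145),(330,98),(400,92),(490,120),(570,200),(595,300),(575,400),(500,490),(190,420),(250,495)])/3+[140,60]
for z in (199,205,211):
    P=np.array([plane(ray(p3,v,s3),z)[:2] for v in P0]);A=np.c_[2*P,np.ones(len(P))]; s=np.linalg.lstsq(A,(P**2).sum(1),rcond=None)[0]
    print("plate",z,s[:2],np.sqrt(s[2]+s[0]**2+s[1]**2))
E
```

```text
holes z [207.7 224.  215.6 216.2 215.5 210.9 213.9 218.6 219.  220.2 215.5 215.4
 216.1 213. ] [588.2  15.  215.8]
[[619.2  20.8 240.1]
 [616.4   1.  254.8]
 [557.4   8.5 247.5]
 [560.8  27.5 249.6]] [588.4  14.5 248. ]
228 [584.6  15.5] [np.float64(21.7), np.float64(67.1), np.float64(22.5), np.float64(67.7)] -7.5
235 [586.  15.] [np.float64(20.8), np.float64(64.3), np.float64(21.6), np.float64(65.0)] -7.5
241 [587.1  14.6] [np.float64(20.0), np.float64(62.0), np.float64(20.8), np.float64(62.6)] -7.5
plate 199 [584.30118226  15.58108073] 47.10457109509807
plate 205 [585.28870156  15.2284681 ] 45.69244384262061
plate 211 [586.27622086  14.87585547] 44.28031659014017
```

```bash
python3 -c "
from h import *
go([587,15,429],down(-7.4));go([587,15,388],down(-7.4))"
```

```text
travel [0.0408, -0.0078, 0.0013] rot [0.01, -0.01, 0.18] rows>=1.0
travel [0.0408, -0.0079, 0.0423] rot [0.01, -0.01, 0.18] rows>=1.4
```

Request:
arm_command(
  steps=[
    {"travel": [0.041,-0.008,0.0],"rot": [0,0,0.2],"jaw": 0.06},
    {"travel": [0.041,-0.008,0.0],"rot": [0,0,0.2],"jaw": 0.06},
    {"travel": [0.041,-0.008,0.0],"rot": [0,0,0.2],"jaw": 0.06},
    {"travel": [0.041,-0.008,0.015],"rot": [0,0,0.2],"jaw": 0.06},
    {"travel": [0.041,-0.008,0.03],"rot": [0,0,0.2],"jaw": 0.06},
    {"travel": [0.041,-0.008,0.042],"rot": [0,0,0.2],"jaw": 0.06},
    {"travel": [0.041,-0.008,0.042],"rot": [0,0,0.2],"jaw": 0.06},
  ],
)

```text
time: 4.65
eef_pos: [586.0, 14.7, 386.5]
eef_rot: [3.134, -0.205, -0.003]
force: [-0.6, 0.5, -0.5]
finger_gap: 0.705
```

```bash
python3 - <<'E'
from h import *
s=stat(); p,st=grab("wrist","w4"); go([587,15,388],down(-7.4))
print(proj(p,[587,15,241],st))
E
```

```text
t4.65 pos [586.   14.7 386.5] yaw -7.5 z [-0.002 -0.001 -1.   ] q [ 0.4   0.44 -0.62  1.73  0.29  1.07 -2.01] F [-0.6  0.5 -0.5] gap 0.705
travel [0.0006, -0.0002, -0.0004] rot [0.04, 0.05, -0.09] rows>=0.0
[276.15398432 291.66593851]
```

View pics/w4.png

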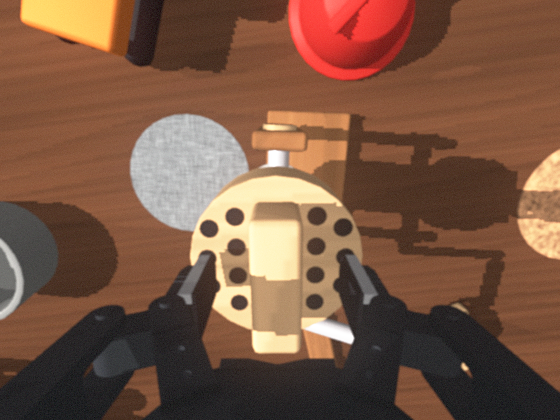

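The bar at columns 250–300 sits centred between the fingertips (columns 212 and 345), and no contact shows in the force. Now I close the jaws.

Request:
arm_command(
  steps=[
    {"travel": [0,0,0],"rot": [0,0,0],"jaw": 0.0},
    {"travel": [0,0,0],"rot": [0,0,0],"jaw": 0.0},
    {"travel": [0,0,0],"rot": [0,0,0],"jaw": 0.0},
    {"travel": [0,0,0],"rot": [0,0,0],"jaw": 0.0},
    {"travel": [0,0,0],"rot": [0,0,0],"jaw": 0.0},
    {"travel": [0,0,0],"rot": [0,0,0],"jaw": 0.0},
  ],
)

```text
time: 5.2
eef_pos: [587.4, 15.7, 388.9]
eef_rot: [3.135, -0.204, 0.003]
force: [-0.7, -0.3, 6.5]
finger_gap: 0.246
```

Request:
arm_command(
  steps=[
    {"travel": [0,0,0],"rot": [0,0,-6],"jaw": 0.0},
    {"travel": [0,0,0],"rot": [0,0,-12],"jaw": 0.0},
    {"travel": [0,0,0],"rot": [0,0,-18],"jaw": 0.0},
    {"travel": [0,0,0],"rot": [0,0,-24],"jaw": 0.0},
    {"travel": [0,0,0],"rot": [0,0,-30],"jaw": 0.0},
    {"travel": [0,0,0],"rot": [0,0,-36],"jaw": 0.0},
    {"travel": [0,0,0],"rot": [0,0,-42],"jaw": 0.0},
    {"travel": [0,0,0],"rot": [0,0,-42],"jaw": 0.0},
  ],
)

```text
time: 5.87
eef_pos: [587.6, 15.8, 388.9]
eef_rot: [2.997, 0.941, 0.004]
force: [-0.7, 0.0, 6.1]
finger_gap: 0.244
```

```bash
python3 - <<'E'
from h import *
s=stat(); p,st=grab("wrist","w5");print(s["torque"])
E
```

```text
t5.87 pos [587.6  15.8 388.9] yaw 34.9 z [ 0.002  0.    -1.   ] q [ 0.51  0.48 -0.77  1.72  0.37  1.09 -1.34] F [-0.7  0.   6.1] gap 0.244
[-0.01869778  0.19482129  0.16238067]
```

View pics/w5.png

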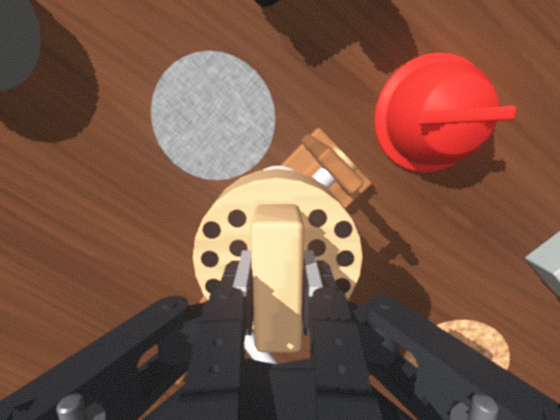

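The cap turns with the grip: bar and holes stay aligned with the gripper, and the torque is tiny. I'll continue to about 83° in total.

Request:
arm_command(
  steps=[
    {"travel": [0,0,0],"rot": [0,0,-6],"jaw": 0.0},
    {"travel": [0,0,0],"rot": [0,0,-12],"jaw": 0.0},
    {"travel": [0,0,0],"rot": [0,0,-18],"jaw": 0.0},
    {"travel": [0,0,0],"rot": [0,0,-24],"jaw": 0.0},
    {"travel": [0,0,0],"rot": [0,0,-30],"jaw": 0.0},
    {"travel": [0,0,0],"rot": [0,0,-36],"jaw": 0.0},
    {"travel": [0,0,0],"rot": [0,0,-41],"jaw": 0.0},
    {"travel": [0,0,0],"rot": [0,0,-41],"jaw": 0.0},
  ],
)

```text
time: 6.58
eef_pos: [587.6, 15.7, 388.9]
eef_rot: [2.478, 1.929, 0.003]
force: [-0.6, -1.0, 7.4]
finger_gap: 0.249
```

```bash
python3 - <<'E'
from h import *
s=stat(); p,st=grab("wrist","w6");print(s["torque"])
E
```

```text
t6.58 pos [587.6  15.7 388.9] yaw 75.8 z [ 0.002  0.    -1.   ] q [ 0.62  0.54 -0.93  1.72  0.47  1.13 -0.71] F [-0.6 -1.   7.4] gap 0.249
[-0.01107401  0.21695355  0.1228893 ]
```

View pics/w6.png

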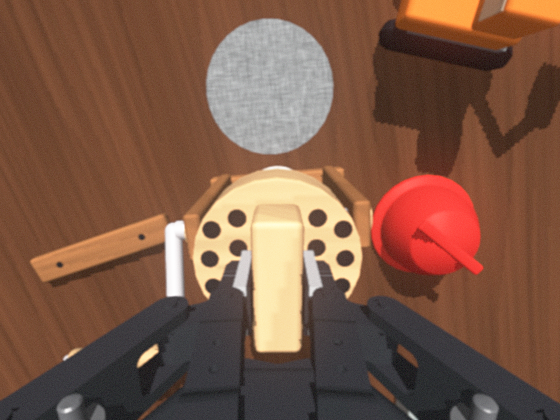

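Yaw went from -7.5° to 75.8°, so the cap has turned 83.3°. Next is a straight lift of about 60 mm.

Request:
arm_command(
  steps=[
    {"travel": [0,0,-0.006],"rot": [0,0,0],"jaw": 0.0},
    {"travel": [0,0,-0.014],"rot": [0,0,0],"jaw": 0.0},
    {"travel": [0,0,-0.022],"rot": [0,0,0],"jaw": 0.0},
    {"travel": [0,0,-0.032],"rot": [0,0,0],"jaw": 0.0},
    {"travel": [0,0,-0.044],"rot": [0,0,0],"jaw": 0.0},
    {"travel": [0,0,-0.056],"rot": [0,0,0],"jaw": 0.0},
    {"travel": [0,0,-0.065],"rot": [0,0,0],"jaw": 0.0},
    {"travel": [0,0,-0.065],"rot": [0,0,0],"jaw": 0.0},
  ],
)

```text
time: 7.3
eef_pos: [587.6, 16.1, 455.4]
eef_rot: [2.481, 1.923, 0.005]
force: [0.6, 0.4, -0.8]
finger_gap: 0.242
```

```bash
python3 - <<'E'
from h import *
s=stat(); p,st=grab("wrist","w7");ps,_=grab("side","s7")
go([514,-338,470],down(45)); go([514,-338,300],down(45))
E
```

```text
t7.30 pos [587.6  16.1 455.4] yaw 75.5 z [ 0.004 -0.    -1.   ] q [ 0.65  0.47 -0.97  1.64  0.41  1.24 -0.66] F [ 0.6  0.4 -0.8] gap 0.242
travel [-0.3607, 0.0176, -0.0169] rot [0.06, -0.01, 30.54] rows>=8.7
travel [-0.3606, 0.0175, 0.1531] rot [0.06, -0.01, 30.54] rows>=9.4
```

View pics/s7.png

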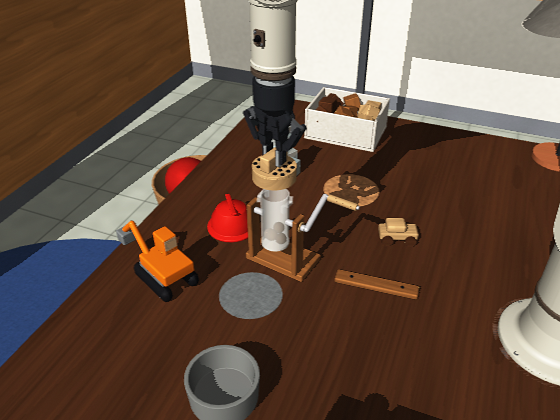

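View pics/w7.png

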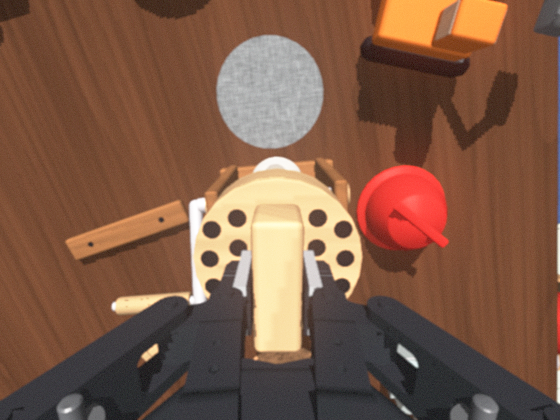

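Request:
arm_command(
  steps=[
    {"travel": [-0.03,0.001,0],"rot": [0,0,3],"jaw": 0.0},
    {"travel": [-0.07,0.003,0],"rot": [0,0,6],"jaw": 0.0},
    {"travel": [-0.11,0.005,0],"rot": [0,0,10],"jaw": 0.0},
    {"travel": [-0.15,0.007,0],"rot": [0,0,14],"jaw": 0.0},
    {"travel": [-0.19,0.009,0],"rot": [0,0,18],"jaw": 0.0},
    {"travel": [-0.23,0.011,0],"rot": [0,0,22],"jaw": 0.0},
    {"travel": [-0.27,0.013,0],"rot": [0,0,26],"jaw": 0.0},
    {"travel": [-0.31,0.015,0.03],"rot": [0,0,30],"jaw": 0.0},
  ],
)

```text
time: 8.07
eef_pos: [525.7, -285.4, 431.0]
eef_rot: [2.894, 1.205, 0.006]
force: [2.1, -0.4, -0.9]
finger_gap: 0.24
```

```bash
python3 - <<'E'
from h import *
s=stat();  go([514.5,-339,300],down(45));go([514.5,-339,225],down(45))
E
```

```text
t8.07 pos [ 525.7 -285.4  431. ] yaw 45.2 z [ 0.006 -0.005 -1.   ] q [ 1.05  0.46 -0.8   1.65  0.35  1.17 -0.62] F [ 2.1 -0.4 -0.9] gap 0.240
travel [-0.0461, 0.0288, 0.1312] rot [0.43, -0.04, 0.21] rows>=3.4
travel [-0.0461, 0.0283, 0.2062] rot [0.43, -0.04, 0.21] rows>=5.1
```

Request:
arm_command(
  steps=[
    {"travel": [-0.035,0.027,0.03],"rot": [0,0,0],"jaw": 0.0},
    {"travel": [-0.042,0.028,0.065],"rot": [0,0,0],"jaw": 0.0},
    {"travel": [-0.042,0.028,0.1],"rot": [0,0,0],"jaw": 0.0},
    {"travel": [-0.042,0.028,0.135],"rot": [0,0,0],"jaw": 0.0},
    {"travel": [-0.042,0.028,0.16],"rot": [0,0,0],"jaw": 0.0},
    {"travel": [-0.042,0.028,0.17],"rot": [0,0,0],"jaw": 0.0},
    {"travel": [-0.042,0.028,0.17],"rot": [0,0,0],"jaw": 0.0},
  ],
)

```text
time: 8.65
eef_pos: [514.5, -330.7, 254.1]
eef_rot: [-2.891, -1.214, 0.005]
force: [0.1, 0.5, -0.8]
finger_gap: 0.245
```

```bash
python3 - <<'E'
from h import *
s=stat();p,st=grab("wrist","w8"); pt,_=grab("top"); ps,_=grab("side","s8")
go([514.5,-339,220],down(45))
for pp,n in((pt,"top"),(ps,"side")):
    m=imaging.trace(pp,"mat")
    if m:
        c=max(cv2.findContours(m[0]["mask"].astype(np.uint8),0,1)[0],key=len)[:,0,:].astype(float)
        P=np.array([plane(ray(pp,u),4)[:2] for u in c]); print(n,P.min(0),P.max(0),(P.min(0)+P.max(0))/2)
E
```

```text
t8.65 pos [ 514.5 -330.7  254.1] yaw 45.6 z [-0.005  0.004 -1.   ] q [ 1.02  0.68 -0.67  1.75  0.52  0.9  -0.66] F [ 0.1  0.5 -0.8] gap 0.245
travel [-0.0072, 0.0034, 0.0393] rot [0.14, -0.05, 0.57] rows>=1.0
top [ 439.84686351 -381.81559433] [ 586.01484765 -261.96468515] [ 512.93085558 -321.89013974]
side [ 443.89829836 -401.51280719] [ 591.49759553 -275.57623105] [ 517.69794695 -338.54451912]
```

View pics/w8.png

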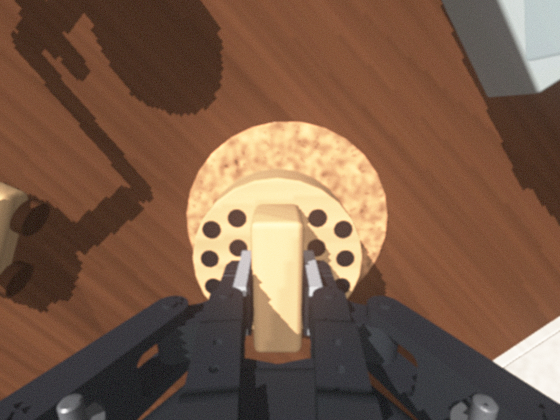

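View pics/s8.png

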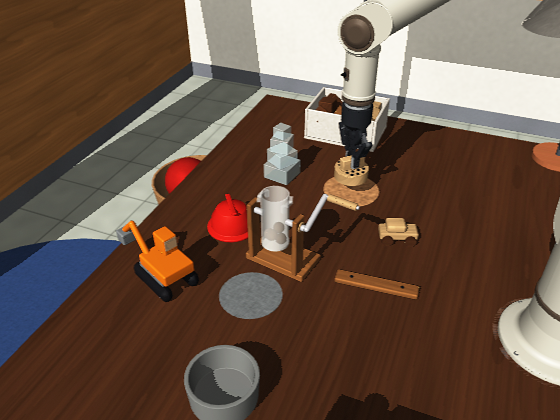

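```bash
python3 - <<'E'
from h import *
im=cv2.imread("pics/w8.png"); s=robot.observe()
p={"mount":None}
K=np.array([[312.395,0,277.192],[0,312.395,208.566],[0,0,1]])
M=np.array([[5.08612501e-04,-9.57221548e-01,-2.89355576e-01,7.31912937e+01],[9.99999759e-01,6.23834389e-04,-3.05974202e-04,-6.54932737e-01],[4.73395058e-04,-2.89355350e-01,9.57221634e-01,2.95866987e+01],[0,0,0,1]])
p={"mount":M,"camera_matrix":K}
hsv=cv2.cvtColor(im,cv2.COLOR_BGR2HSV)
for st in (dict(eef_pos=np.array([514.5,-330.7,254.1]),eef_rot=np.array([-2.891,-1.214,.005])),s):
  P=np.array([plane(ray(p,u,st),4)[:2] for u in [(187,210),(190,185),(198,170),(215,150),(245,130),(287,121),(330,130),(360,150),(380,180),(387,215),(383,240)]])
  A=np.c_[2*P,np.ones(len(P))]; c=np.linalg.lstsq(A,(P**2).sum(1),rcond=None)[0]
  print(c[:2],np.sqrt(c[2]+c[0]**2+c[1]**2), st["eef_pos"],st["eef_rot"])
E
```

```text
[ 513.21111666 -338.05121937] 74.91985006201618 [ 514.5 -330.7  254.1] [-2.891 -1.214  0.005]
[ 516.64799492 -342.40944237] 76.97466175224098 [ 517.09791027 -331.63476306  259.84213259] [2.89365365 1.21507879 0.00323266]
```

```bash
python3 - <<'E'
from h import *
stat();go([514,-338.5,218],down(45))
E
```

```text
t8.90 pos [ 517.1 -331.6  259.8] yaw 45.6 z [ 0.003 -0.002 -1.   ] q [ 1.02  0.68 -0.67  1.75  0.52  0.9  -0.66] F [ 0.4 -0.4 -0.3] gap 0.246
travel [-0.0071, 0.0024, 0.0418] rot [0.21, -0.04, 0.56] rows>=1.0
```

Request:
arm_command(
  steps=[
    {"travel": [-0.004,0.001,0.012],"rot": [0,0,0],"jaw": 0.0},
    {"travel": [-0.007,0.0025,0.024],"rot": [0,0,0],"jaw": 0.0},
    {"travel": [-0.007,0.0025,0.034],"rot": [0,0,0],"jaw": 0.0},
    {"travel": [-0.007,0.0025,0.04],"rot": [0,0,0],"jaw": 0.0},
    {"travel": [-0.007,0.0025,0.042],"rot": [0,0,0],"jaw": 0.0},
    {"travel": [-0.007,0.0025,0.042],"rot": [0,0,0],"jaw": 0.0},
  ],
)

```text
time: 9.4
eef_pos: [512.5, -337.7, 214.3]
eef_rot: [-2.895, -1.216, 0.001]
force: [0.7, 1.0, -1.3]
finger_gap: 0.244
```

```bash
python3 - <<'E'
from h import *
stat();go([514,-338.5,211.5],down(45))
E
```

```text
t9.40 pos [ 512.5 -337.7  214.3] yaw 45.6 z [-0.001  0.001 -1.   ] q [ 1.    0.74 -0.63  1.76  0.57  0.84 -0.68] F [ 0.7  1.  -1.3] gap 0.244
travel [0.0005, 0.0016, 0.0028] rot [-0.12, 0.0, 0.56] rows>=0.1
```

Request:
arm_command(
  steps=[
    {"travel": [0,0.001,0.002],"rot": [0,0,0],"jaw": 0.0},
    {"travel": [0,0.001,0.004],"rot": [0,0,0],"jaw": 0.0},
    {"travel": [0,0.001,0.005],"rot": [0,0,0],"jaw": 0.0},
    {"travel": [0,0.001,0.005],"rot": [0,0,0],"jaw": 0.0},
  ],
)

```text
time: 9.73
eef_pos: [514.3, -338.8, 212.0]
eef_rot: [2.895, 1.216, 0.001]
force: [-2.7, 0.6, 6.6]
finger_gap: 0.245
```

```bash
python3 - <<'E'
from h import *
stat();p,st=grab("wrist","w9");ps,_=grab("side","s9"); stat()
cv2.imwrite("pics/z_s9.png",cv2.resize(ps["pixels"][110:230,290:430],(700,600),interpolation=cv2.INTER_CUBIC))
E
```

```text
t9.73 pos [ 514.3 -338.8  212. ] yaw 45.5 z [ 0.001 -0.001 -1.   ] q [ 1.    0.74 -0.63  1.76  0.57  0.83 -0.68] F [-2.7  0.6  6.6] gap 0.245
t9.83 pos [ 514.2 -338.9  212. ] yaw 45.5 z [ 0.001 -0.001 -1.   ] q [ 1.    0.74 -0.63  1.76  0.57  0.83 -0.68] F [-1.7  0.7  5.1] gap 0.251
```

View pics/z_s9.png

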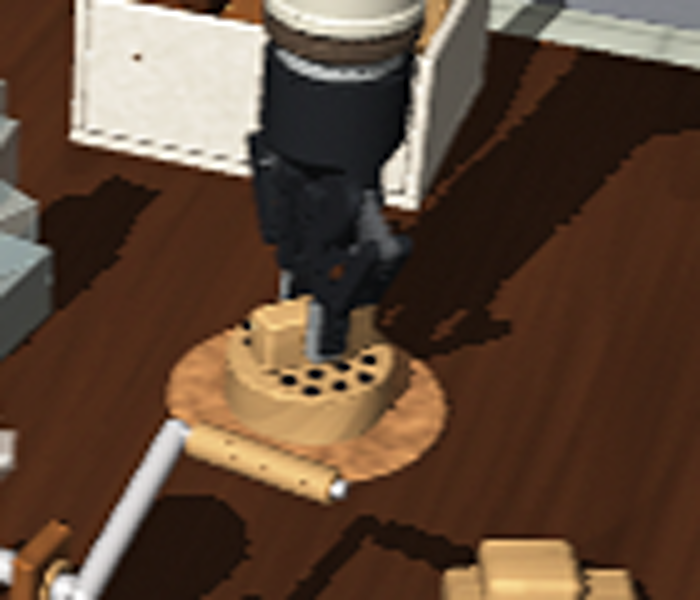

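View pics/w9.png

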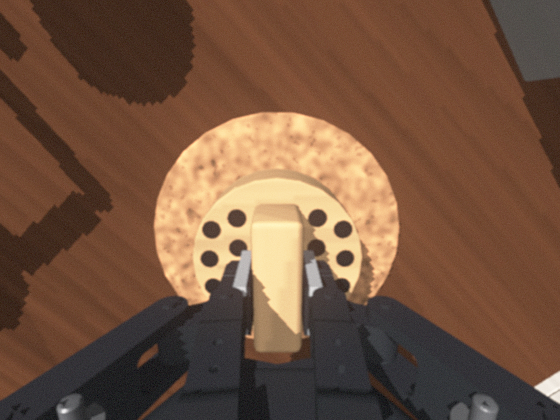

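The cap is down: the force reads 5–7 N at TCP z=212, as predicted, and it is concentric with the mat left to right (mat 154–398, cap 194–361). Release and retreat.

Request:
arm_command(
  steps=[
    {"travel": [0,0,0],"rot": [0,0,0],"jaw": 0.06},
    {"travel": [0,0,0],"rot": [0,0,0],"jaw": 0.06},
    {"travel": [0,0,0],"rot": [0,0,0],"jaw": 0.06},
    {"travel": [0,0,0],"rot": [0,0,0],"jaw": 0.06},
    {"travel": [0,0,-0.02],"rot": [0,0,0],"jaw": 0.06},
    {"travel": [0,0,-0.06],"rot": [0,0,0],"jaw": 0.06},
    {"travel": [0,0,-0.1],"rot": [0,0,0],"jaw": 0.06},
    {"travel": [0,0,-0.14],"rot": [0,0,0],"jaw": 0.06},
  ],
)

```text
time: 10.5
eef_pos: [513.4, -338.5, 351.6]
eef_rot: [-2.895, -1.216, 0.0]
force: [2.3, -1.4, 0.4]
finger_gap: 0.702
```

```bash
python3 - <<'E'
from h import *
s=stat();p,st=grab("wrist","w10");m=imaging.trace(p,"mat");c=imaging.trace(p,"cap")
for n,mm,z in (("mat",m,4),("cap",c,34)):
    if mm:
        k=max(cv2.findContours(mm[0]["mask"].astype(np.uint8),0,1)[0],key=len)[:,0,:].astype(float);P=np.array([plane(ray(p,u,st),z)[:2] for u in k]); print(n,mm[0]["conf"],((P.min(0)+P.max(0))/2).round(1),P.min(0).round(),P.max(0).round())
s=stat();go([500,380,450],down(45))
E
```

```text
t10.50 pos [ 513.4 -338.5  351.6] yaw 45.6 z [-0.001  0.001 -1.   ] q [ 1.08  0.57 -0.74  1.68  0.43  1.06 -0.58] F [ 2.3 -1.4  0.4] gap 0.702
mat 0.94 [ 513.5 -338. ] [ 439. -413.] [ 588. -263.]
cap 0.59 [ 514.6 -337.9] [ 471. -382.] [ 558. -294.]
t10.65 pos [ 515.1 -339.2  354.6] yaw 45.5 z [ 0.006 -0.005 -1.   ] q [ 1.08  0.57 -0.74  1.68  0.43  1.06 -0.58] F [ 0.9  1.1 -0.2] gap 0.701
travel [0.5028, -0.5138, -0.0987] rot [0.44, -0.07, 0.54] rows>=17.4
```

View pics/w10.png

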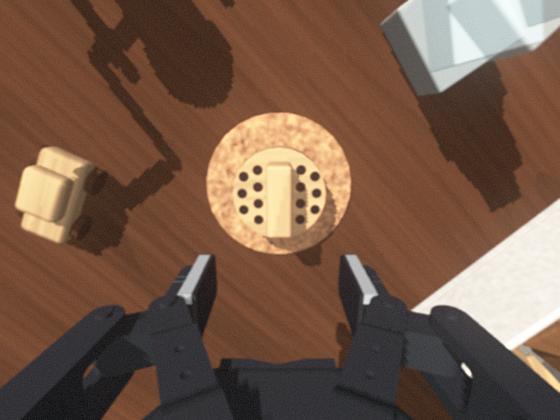

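Cap centre (514.6,-337.9) against mat centre (513.5,-338.0), so it is well centred with the bar up. On to the pot, travelling high over the shaker.

Request:
arm_command(
  steps=[
    {"travel": [0.01,-0.01,-0.035],"rot": [0,0,0],"jaw": 0.06},
    {"travel": [0.022,-0.022,-0.068],"rot": [0,0,0],"jaw": 0.06},
    {"travel": [0.044,-0.044,-0.092],"rot": [0,0,0],"jaw": 0.06},
    {"travel": [0.072,-0.073,-0.1],"rot": [0,0,0],"jaw": 0.06},
    {"travel": [0.1,-0.102,-0.1],"rot": [0,0,0],"jaw": 0.06},
    {"travel": [0.128,-0.131,-0.1],"rot": [0,0,0],"jaw": 0.06},
    {"travel": [0.156,-0.16,-0.1],"rot": [0,0,0],"jaw": 0.06},
    {"travel": [0.184,-0.189,-0.1],"rot": [0,0,0],"jaw": 0.06},
  ],
)

```text
time: 11.32
eef_pos: [506.7, -73.6, 449.4]
eef_rot: [-2.897, -1.215, 0.002]
force: [1.3, 0.9, 0.0]
finger_gap: 0.7
```

Request:
arm_command(
  steps=[
    {"travel": [0.028,-0.029,0],"rot": [0,0,0],"jaw": 0.06},
    {"travel": [0.056,-0.058,0],"rot": [0,0,0],"jaw": 0.06},
    {"travel": [0.084,-0.086,0],"rot": [0,0,0],"jaw": 0.06},
    {"travel": [0.112,-0.114,0],"rot": [0,0,0],"jaw": 0.06},
    {"travel": [0.14,-0.143,0],"rot": [0,0,0],"jaw": 0.06},
    {"travel": [0.168,-0.172,0],"rot": [0,0,0],"jaw": 0.06},
    {"travel": [0.196,-0.2,0],"rot": [0,0,0],"jaw": 0.06},
    {"travel": [0.224,-0.228,0],"rot": [0,0,0],"jaw": 0.06},
  ],
)

```text
time: 11.98
eef_pos: [501.2, 245.8, 449.1]
eef_rot: [2.897, 1.215, -0.003]
force: [1.8, -0.6, 0.2]
finger_gap: 0.703
```

```bash
python3 - <<'E'
from h import *
s=stat();go([480,330,440],down(45))
E
```

```text
t11.98 pos [501.2 245.8 449.1] yaw 45.5 z [-0.002 -0.001 -1.   ] q [ 0.25  0.42 -0.97  1.72  0.37  1.2  -1.59] F [ 1.8 -0.6  0.2] gap 0.703
travel [0.0452, -0.0741, 0.0091] rot [-0.02, 0.11, 0.52] rows>=2.1
```

```bash
cat >> h.py <<'E'
def fit(p,st,q,z):
    m=imaging.trace(p,q)
    if not m: print(q,"none");return
    k=max(cv2.findContours(m[0]["mask"].astype(np.uint8),0,1)[0],key=len)[:,0,:].astype(float);P=np.array([plane(ray(p,u,st),z)[:2] for u in k])
    A=np.c_[2*P,np.ones(len(P))]; s=np.linalg.lstsq(A,(P**2).sum(1),rcond=None)[0]
    print(q,round(m[0]["conf"],2),"mid",((P.min(0)+P.max(0))/2).round(1),P.min(0).round(),P.max(0).round(),"circ",s[:2].round(1),np.sqrt(s[2]+s[0]**2+s[1]**2).round(1)); return m
E
python3 - <<'E'
from h import *
p,st=grab("wrist","w11"); m=fit(p,st,"pot",62); m2=fit(p,st,"pot_spot",0)
import pickle; pickle.dump((p,st,m,m2),open("w11.pkl","wb")); stat()
E
```

```text
pot none
pot_spot 0.93 mid [ 604.1 -138.2] [ 501. -312.] [707.  35.] circ [ 585.8 -124. ] 126.1
t12.13 pos [499.7 248.7 449.5] yaw 46.0 z [-0.002  0.002 -1.   ] q [ 0.25  0.42 -0.98  1.72  0.36  1.2  -1.59] F [ 0.1 -0.6 -0.2] gap 0.702
```

View pics/w11.png

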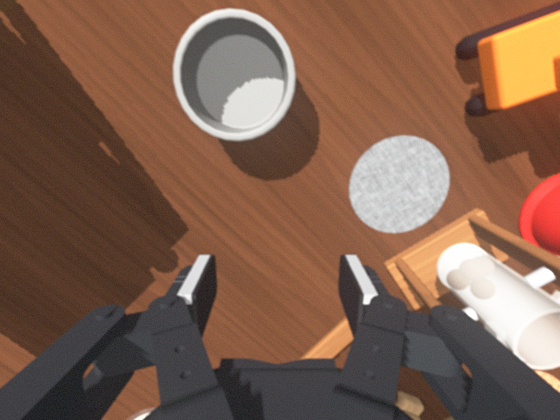

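```bash
python3 - <<'E'
from h import *
import pickle
p,st,_,_=pickle.load(open("w11.pkl","rb")); im=p["pixels"]
hsv=cv2.cvtColor(im,cv2.COLOR_BGR2HSV)
def circ(P):
    A=np.c_[2*P,np.ones(len(P))]; s=np.linalg.lstsq(A,(P**2).sum(1),rcond=None)[0]; return s[:2].round(1),np.sqrt(s[2]+s[0]**2+s[1]**2).round(1)
low=(hsv[...,1]<60).astype(np.uint8)
n,l,S,C=cv2.connectedComponentsWithStats(cv2.morphologyEx(low,cv2.MORPH_OPEN,np.ones((3,3))))
for i in range(1,n):
    if S[i,4]>3000:
        k=max(cv2.findContours((l==i).astype(np.uint8),0,1)[0],key=len); h=cv2.convexHull(k)[:,0,:].astype(float)
        print(S[i],[ (z,circ(np.array([plane(ray(p,u,st),z)[:2] for u in h]))) for z in (0,55,62)])
E
```

```text
[  173     8   123   134 12891] [(0, (array([542.9, 366.6]), np.float64(76.6))), (55, (array([544.1, 357.7]), np.float64(66.6))), (62, (array([544.3, 356.6]), np.float64(65.3)))]
[ 349  135  101   98 7766] [(0, (array([604.1, 114.3]), np.float64(68.8))), (55, (array([597.3, 138.5]), np.float64(59.8))), (62, (array([596.4, 141.6]), np.float64(58.6)))]
[    0   243   560   177 55629] [(0, (array([ 131.3, -213.8]), np.float64(532.7))), (55, (array([ 186.5, -146.6]), np.float64(462.8))), (62, (array([ 193.5, -138.1]), np.float64(453.9)))]
```

```bash
python3 - <<'E'
from h import *
stat();go([501,400,300],down(45))
E
```

```text
t12.13 pos [499.7 248.7 449.5] yaw 46.0 z [-0.002  0.002 -1.   ] q [ 0.25  0.42 -0.98  1.72  0.36  1.2  -1.59] F [ 0.1 -0.6 -0.2] gap 0.702
travel [0.1098, -0.1036, 0.1498] rot [-0.17, 0.02, 1.03] rows>=5.1
```

Request:
arm_command(
  steps=[
    {"travel": [0.025,-0.023,0.01],"rot": [0,0,0.5],"jaw": 0.06},
    {"travel": [0.05,-0.048,0.03],"rot": [0,0,0.5],"jaw": 0.06},
    {"travel": [0.075,-0.072,0.055],"rot": [0,0,0.5],"jaw": 0.06},
    {"travel": [0.095,-0.09,0.085],"rot": [0,0,0.5],"jaw": 0.06},
    {"travel": [0.11,-0.103,0.118],"rot": [0,0,0.5],"jaw": 0.06},
    {"travel": [0.11,-0.103,0.14],"rot": [0,0,0.5],"jaw": 0.06},
    {"travel": [0.11,-0.103,0.15],"rot": [0,0,0.5],"jaw": 0.06},
    {"travel": [0.11,-0.103,0.15],"rot": [0,0,0.5],"jaw": 0.06},
  ],
)

```text
time: 12.8
eef_pos: [505.1, 392.5, 296.5]
eef_rot: [2.9, 1.2, -0.01]
force: [0.0, -0.7, 0.3]
finger_gap: 0.703
```

```bash
python3 - <<'E'
from h import *
stat();p,st=grab("wrist","w12");pt=imaging.get_image("side");stat()
import pickle; pickle.dump((p,st),open("w12.pkl","wb"));go([501,400,205],down(45))
E
```

```text
t12.80 pos [505.1 392.5 296.5] yaw 45.0 z [-0.005 -0.005 -1.   ] q [-0.14  0.72 -0.82  1.65  0.59  1.04 -1.93] F [ 0.  -0.7  0.3] gap 0.703
t12.90 pos [506.2 393.6 300.8] yaw 44.9 z [ 0.    -0.001 -1.   ] q [-0.14  0.71 -0.82  1.65  0.59  1.05 -1.93] F [-0.3 -0.5  0.6] gap 0.701
travel [0.0009, -0.0083, 0.0958] rot [0.04, 0.03, -0.08] rows>=2.3
```

View pics/w12.png

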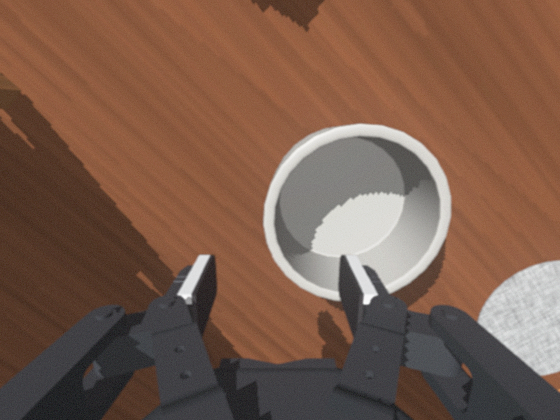

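```bash
python3 - <<'E'
from h import *
import pickle
p,st=pickle.load(open("w12.pkl","rb")); im=p["pixels"]
def circ(P):
    A=np.c_[2*P,np.ones(len(P))]; s=np.linalg.lstsq(A,(P**2).sum(1),rcond=None)[0]; return s[:2].round(1),np.sqrt(s[2]+s[0]**2+s[1]**2).round(1)
for st_ in (st,robot.observe()):
  for z in (58,62,66):
    print(z,circ(np.array([plane(ray(p,u,st_),z)[:2] for u in [(264,215),(267,195),(361,124),(400,130),(432,155),(448,185),(451,210),(272,250),(285,270),(320,296),(335,129)]])))
cv2.imwrite("pics/z_w12.png",cv2.resize(im[110:310,240:480],(720,600),interpolation=cv2.INTER_CUBIC))
E
```

```text
58 (array([544.7, 353.5]), np.float64(65.3))
62 (array([544.9, 355.2]), np.float64(64.1))
66 (array([545.1, 357. ]), np.float64(62.8))
58 (array([546.9, 353.7]), np.float64(66.6))
62 (array([547.1, 355.4]), np.float64(65.4))
66 (array([547.3, 357.2]), np.float64(64.1))
```

View pics/z_w12.png

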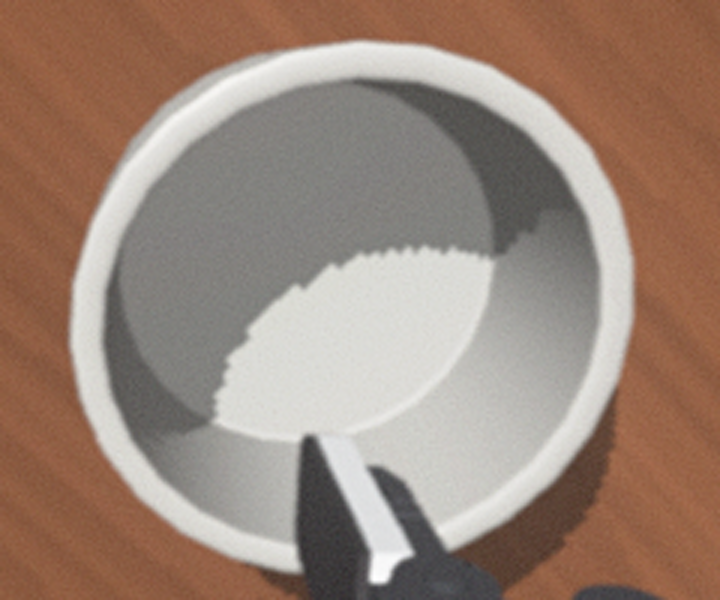

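```bash
python3 - <<'E'
from h import *
stat();go([501.4,399.1,200],down(45))
E
```

```text
t12.90 pos [506.2 393.6 300.8] yaw 44.9 z [ 0.    -0.001 -1.   ] q [-0.14  0.71 -0.82  1.65  0.59  1.05 -1.93] F [-0.3 -0.5  0.6] gap 0.701
travel [0.0005, -0.0074, 0.1008] rot [0.04, 0.03, -0.08] rows>=2.4
```

Request:
arm_command(
  steps=[
    {"travel": [0,-0.007,0.01],"rot": [0,0,0],"jaw": 0.06},
    {"travel": [0,-0.007,0.035],"rot": [0,0,0],"jaw": 0.06},
    {"travel": [0,-0.007,0.06],"rot": [0,0,0],"jaw": 0.06},
    {"travel": [0,-0.007,0.08],"rot": [0,0,0],"jaw": 0.06},
    {"travel": [0,-0.007,0.094],"rot": [0,0,0],"jaw": 0.06},
    {"travel": [0,-0.007,0.1],"rot": [0,0,0],"jaw": 0.06},
    {"travel": [0,-0.007,0.1],"rot": [0,0,0],"jaw": 0.06},
    {"travel": [0,-0.007,0.1],"rot": [0,0,0],"jaw": 0.06},
  ],
)

```text
time: 13.57
eef_pos: [500.6, 400.5, 201.6]
eef_rot: [-2.902, -1.203, -0.002]
force: [0.4, 1.0, 0.9]
finger_gap: 0.702
```

```bash
python3 - <<'E'
from h import *
stat();p,st=grab("wrist","w13");stat()
E
```

```text
t13.57 pos [500.6 400.5 201.6] yaw 45.0 z [ 0.001  0.001 -1.   ] q [-0.2   0.83 -0.74  1.69  0.69  0.9  -2.01] F [0.4 1.  0.9] gap 0.702
t13.62 pos [500.7 400.7 202.1] yaw 45.0 z [ 0.002  0.002 -1.   ] q [-0.2   0.83 -0.74  1.69  0.69  0.9  -2.01] F [ 0.9 -0.4 -0.6] gap 0.707
```

View pics/w13.png

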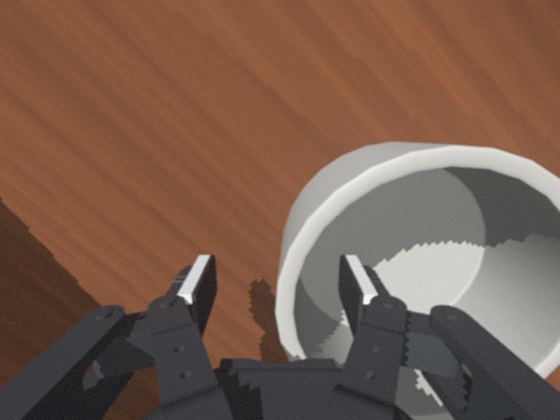

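The wall passes between the fingers at about (283,300), tangent along the tool's x there. Closing on it.

Request:
arm_command(
  steps=[
    {"travel": [0,0,0],"rot": [0,0,0],"jaw": 0.0},
    {"travel": [0,0,0],"rot": [0,0,0],"jaw": 0.0},
    {"travel": [0,0,0],"rot": [0,0,0],"jaw": 0.0},
    {"travel": [0,0,0],"rot": [0,0,0],"jaw": 0.0},
    {"travel": [0,0,0],"rot": [0,0,0],"jaw": 0.0},
    {"travel": [0,0,0],"rot": [0,0,0],"jaw": 0.0},
    {"travel": [0,0,0],"rot": [0,0,0],"jaw": 0.0},
  ],
)

```text
time: 14.2
eef_pos: [501.2, 398.9, 202.1]
eef_rot: [2.9, 1.198, 0.001]
force: [-3.6, -5.7, 11.2]
finger_gap: 0.098
```

```bash
python3 - <<'E'
from h import *
stat();p,st=grab("wrist","w14");stat()
E
```

```text
t14.20 pos [501.2 398.9 202.1] yaw 44.9 z [ 0.002 -0.003 -1.   ] q [-0.2   0.83 -0.74  1.69  0.69  0.9  -2.02] F [-3.6 -5.7 11.2] gap 0.098
t14.25 pos [501.2 398.8 202.1] yaw 44.9 z [ 0.002 -0.003 -1.   ] q [-0.2   0.83 -0.74  1.69  0.69  0.9  -2.02] F [-2.  -5.1 11.2] gap 0.102
```

View pics/w14.png

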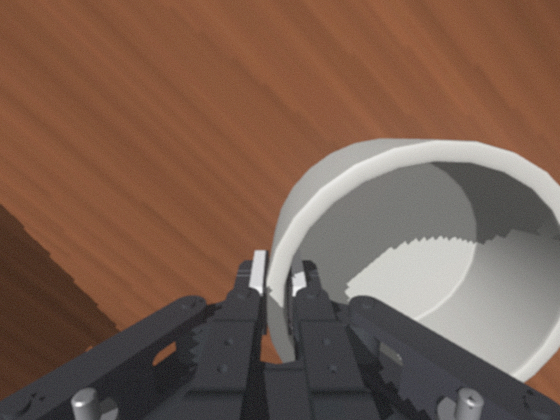

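Request:
arm_command(
  steps=[
    {"travel": [0,0,-0.005],"rot": [0,0,0],"jaw": 0.0},
    {"travel": [0,0,-0.012],"rot": [0,0,0],"jaw": 0.0},
    {"travel": [0,0,-0.02],"rot": [0,0,0],"jaw": 0.0},
    {"travel": [0,0,-0.028],"rot": [0,0,0],"jaw": 0.0},
    {"travel": [0,0,-0.034],"rot": [0,0,0],"jaw": 0.0},
    {"travel": [0,0,-0.036],"rot": [0,0,0],"jaw": 0.0},
    {"travel": [0,0,-0.036],"rot": [0,0,0],"jaw": 0.0},
  ],
)

```text
time: 14.83
eef_pos: [500.3, 400.5, 237.3]
eef_rot: [-2.901, -1.204, -0.002]
force: [-0.0, 0.5, -3.9]
finger_gap: 0.079
```

```bash
python3 - <<'E'
from h import *
stat();p,st=grab("wrist","w15");ps,_=grab("side","s15");stat();go([559.4,157.2,238],down(45))
E
```

```text
t14.83 pos [500.3 400.5 237.3] yaw 45.1 z [ 0.001  0.001 -1.   ] q [-0.18  0.79 -0.77  1.68  0.65  0.95 -1.99] F [-0.   0.5 -3.9] gap 0.079
t14.93 pos [500.1 400.  236.4] yaw 45.1 z [-0. -0. -1.] q [-0.18  0.79 -0.77  1.68  0.65  0.95 -1.99] F [-0.1 -0.8 -4.7] gap 0.084
travel [-0.13, 0.2135, -0.0016] rot [-0.01, 0.02, 0.05] rows>=6.0
```

View pics/w15.png

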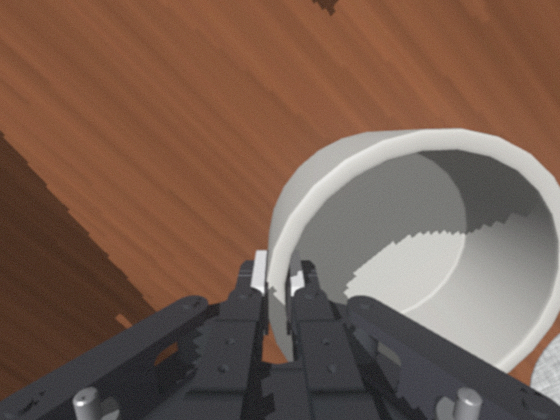

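View pics/s15.png

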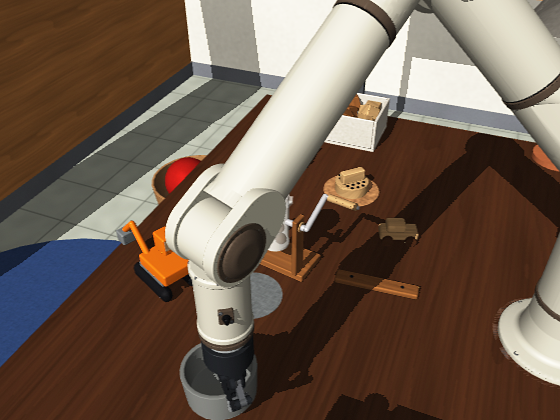

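Request:
arm_command(
  steps=[
    {"travel": [-0.01,0.016,0],"rot": [0,0,0],"jaw": 0.0},
    {"travel": [-0.027,0.044,0],"rot": [0,0,0],"jaw": 0.0},
    {"travel": [-0.046,0.075,0],"rot": [0,0,0],"jaw": 0.0},
    {"travel": [-0.065,0.107,0],"rot": [0,0,0],"jaw": 0.0},
    {"travel": [-0.084,0.139,0],"rot": [0,0,0],"jaw": 0.0},
    {"travel": [-0.103,0.17,0],"rot": [0,0,0],"jaw": 0.0},
    {"travel": [-0.12,0.197,0],"rot": [0,0,0],"jaw": 0.0},
    {"travel": [-0.13,0.213,0],"rot": [0,0,0],"jaw": 0.0},
  ],
)

```text
time: 15.6
eef_pos: [560.1, 152.2, 235.6]
eef_rot: [2.902, 1.195, -0.004]
force: [1.3, -0.8, -4.5]
finger_gap: 0.083
```

Request:
arm_command(
  steps=[
    {"travel": [0,0,0],"rot": [0,0,0],"jaw": 0.0},
    {"travel": [0,0,0],"rot": [0,0,0],"jaw": 0.0},
    {"travel": [0,0,0],"rot": [0,0,0],"jaw": 0.0},
    {"travel": [0,0,0],"rot": [0,0,0],"jaw": 0.0},
  ],
)

```text
time: 15.93
eef_pos: [558.5, 159.3, 236.6]
eef_rot: [-2.899, -1.206, -0.0]
force: [0.1, 1.1, -3.9]
finger_gap: 0.084
```

```bash
python3 - <<'E'
from h import *
s=stat();p,st=grab("wrist","w16");ps,_=grab("side","s16");pt,_=grab("top","t16");stat();go([559.4,157.2,207],down(45))
import pickle; pickle.dump((p,st),open("w16.pkl","wb"))
E
```

```text
t15.93 pos [558.5 159.3 236.6] yaw 45.2 z [-0.     0.001 -1.   ] q [ 0.26  0.71 -0.79  1.84  0.65  0.87 -1.62] F [ 0.1  1.1 -3.9] gap 0.084
t16.08 pos [558.7 159.1 236.6] yaw 45.2 z [-0.     0.001 -1.   ] q [ 0.26  0.71 -0.79  1.84  0.65  0.87 -1.62] F [-0.1  0.1 -4.4] gap 0.082
travel [-0.0008, 0.0019, 0.0296] rot [-0.03, -0.02, 0.19] rows>=0.7
```

View pics/w16.png

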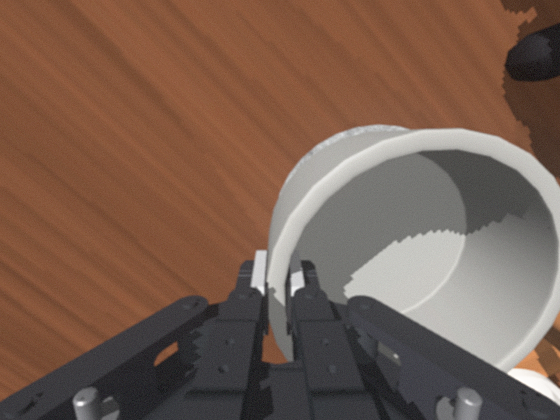

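View pics/s16.png

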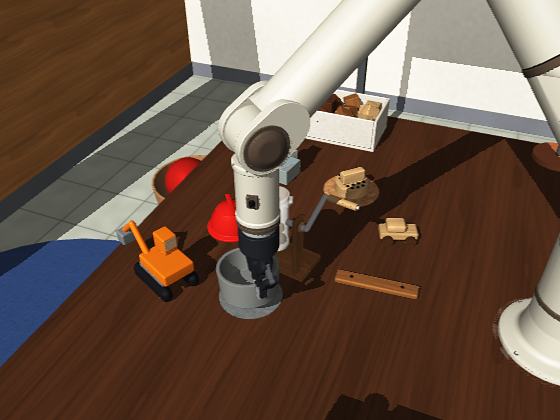

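View pics/t16.png

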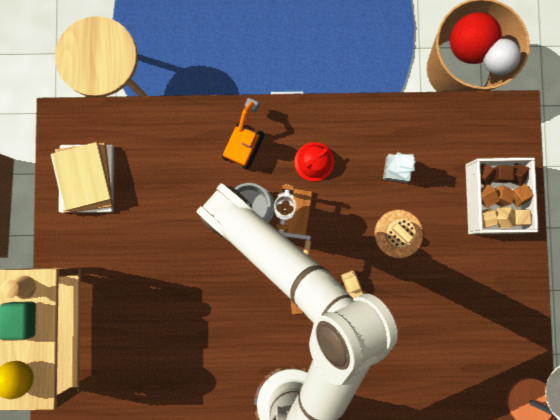

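Request:
arm_command(
  steps=[
    {"travel": [-0.001,0.002,0.006],"rot": [0,0,0],"jaw": 0.0},
    {"travel": [-0.001,0.002,0.013],"rot": [0,0,0],"jaw": 0.0},
    {"travel": [-0.001,0.002,0.02],"rot": [0,0,0],"jaw": 0.0},
    {"travel": [-0.001,0.002,0.026],"rot": [0,0,0],"jaw": 0.0},
    {"travel": [-0.001,0.002,0.03],"rot": [0,0,0],"jaw": 0.0},
    {"travel": [-0.001,0.002,0.032],"rot": [0,0,0],"jaw": 0.0},
    {"travel": [-0.001,0.002,0.032],"rot": [0,0,0],"jaw": 0.0},
    {"travel": [-0.001,0.002,0.032],"rot": [0,0,0],"jaw": 0.0},
  ],
)

```text
time: 16.75
eef_pos: [559.5, 157.0, 206.1]
eef_rot: [2.901, 1.205, 0.001]
force: [-7.6, 1.1, 12.0]
finger_gap: 0.087
```

```bash
python3 - <<'E'
from h import *
s=stat();ps,_=grab("side","s17")
cv2.imwrite("pics/z_s17.png",cv2.resize(ps["pixels"][220:340,190:310],(600,600),interpolation=cv2.INTER_CUBIC));stat()
E
```

```text
t16.75 pos [559.5 157.  206.1] yaw 45.1 z [ 0.001 -0.    -1.   ] q [ 0.24  0.75 -0.75  1.85  0.69  0.83 -1.65] F [-7.6  1.1 12. ] gap 0.087
t16.80 pos [559.4 156.9 206.1] yaw 45.1 z [ 0.001 -0.    -1.   ] q [ 0.24  0.75 -0.75  1.85  0.69  0.83 -1.65] F [-7.1  1.1 11.4] gap 0.089
```

View pics/z_s17.png

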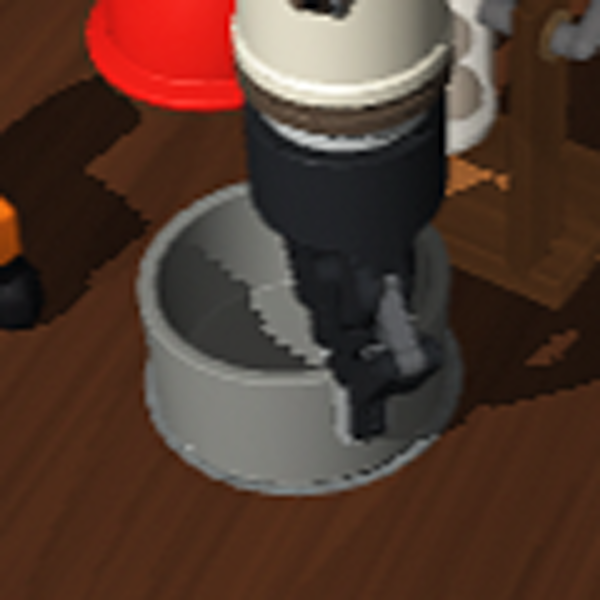

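Request:
arm_command(
  steps=[
    {"travel": [0,0,0.001],"rot": [0,0,0],"jaw": 0.02},
    {"travel": [0,0,0.001],"rot": [0,0,0],"jaw": 0.05},
    {"travel": [0,0,0.001],"rot": [0,0,0],"jaw": 0.05},
    {"travel": [0,0,0.001],"rot": [0,0,0],"jaw": 0.05},
    {"travel": [0,0,0],"rot": [0,0,0],"jaw": 0.05},
    {"travel": [0,0,-0.02],"rot": [0,0,0],"jaw": 0.05},
    {"travel": [0,0,-0.05],"rot": [0,0,0],"jaw": 0.05},
    {"travel": [0,0,-0.085],"rot": [0,0,0],"jaw": 0.05},
  ],
)

```text
time: 17.47
eef_pos: [559.1, 155.0, 288.8]
eef_rot: [-2.901, -1.203, 0.006]
force: [0.3, -0.1, 0.1]
finger_gap: 0.591
```

Request:
arm_command(
  steps=[
    {"travel": [-0.02,-0.02,-0.03],"rot": [0,0,0],"jaw": 0.05},
    {"travel": [-0.045,-0.04,-0.05],"rot": [0,0,0],"jaw": 0.05},
    {"travel": [-0.05,-0.05,-0.06],"rot": [0,0,0],"jaw": 0.05},
    {"travel": [-0.05,-0.05,-0.06],"rot": [0,0,0],"jaw": 0.05},
    {"travel": [-0.05,-0.05,-0.06],"rot": [0,0,0],"jaw": 0.05},
  ],
)

```text
time: 17.88
eef_pos: [489.4, 155.2, 350.3]
eef_rot: [2.9, 1.203, 0.003]
force: [0.4, -0.4, -0.8]
finger_gap: 0.577
```

```bash
python3 - <<'E'
from h import *
s=stat();p,st=grab("wrist","w18");ps,_=grab("side","s18")
cv2.imwrite("pics/z_s18.png",cv2.resize(ps["pixels"][220:340,190:310],(600,600),interpolation=cv2.INTER_CUBIC));stat()
import pickle; pickle.dump((p,st),open("w18.pkl","wb"))
E
```

```text
t17.88 pos [489.4 155.2 350.3] yaw 45.1 z [ 0.003 -0.001 -1.   ] q [ 0.41  0.46 -0.96  1.93  0.45  0.98 -1.54] F [ 0.4 -0.4 -0.8] gap 0.577
t17.98 pos [490.  154.7 349.1] yaw 45.0 z [ 0. -0. -1.] q [ 0.41  0.46 -0.96  1.93  0.45  0.98 -1.54] F [ 0.5  0.3 -0.6] gap 0.585
```

View pics/z_s18.png

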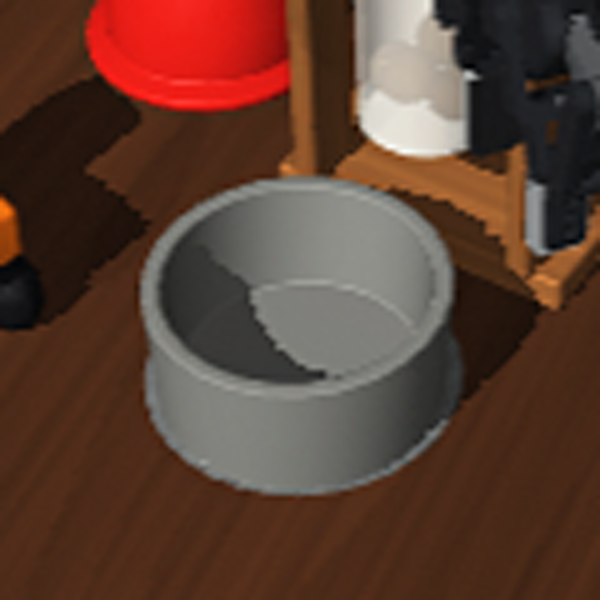

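View pics/w18.png

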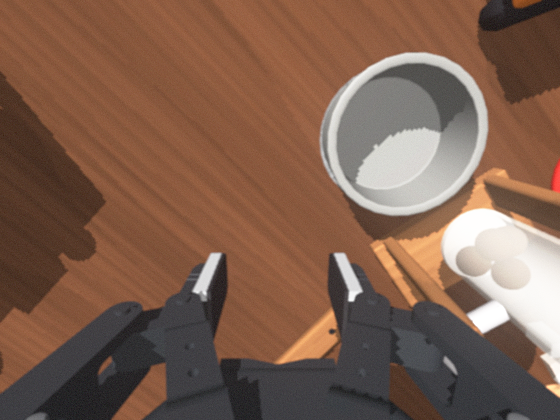

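```bash
python3 - <<'E'
from h import *
import pickle
def circ(P):
    A=np.c_[2*P,np.ones(len(P))]; s=np.linalg.lstsq(A,(P**2).sum(1),rcond=None)[0]; return s[:2].round(1),np.sqrt(s[2]+s[0]**2+s[1]**2).round(1)
ps=imaging.get_image("side")
def comp(im,reg,sat=60):
    hsv=cv2.cvtColor(im,cv2.COLOR_BGR2HSV); m=np.zeros(im.shape[:2],np.uint8); x0,y0,x1,y1=reg
    m[y0:y1,x0:x1]=(hsv[y0:y1,x0:x1,1]<sat); n,l,S,C=cv2.connectedComponentsWithStats(m); i=1+np.argmax(S[1:,4])
    return cv2.convexHull(max(cv2.findContours((l==i).astype(np.uint8),0,1)[0],key=len))[:,0,:].astype(float),S[i]
h,S=comp(cv2.imread("pics/a_side.png"),(200,260,300,330)); print(S); P=np.array([plane(ray(ps,u),0)[:2] for u in h]); print("spot side",circ(P))
# rim in side: zoom pts
rim=np.array([(140,300),(150,255),(190,210),(240,188),(300,178),(360,185),(410,205),(445,245),(455,285),(440,330),(400,370),(340,392),(290,398),(220,382),(160,340)])/5+[190,220]
P=np.array([plane(ray(ps,u),62)[:2] for u in rim]); print("rim side",circ(P))
p,st=pickle.load(open("w18.pkl","rb"))
P=np.array([plane(ray(p,u,st),62)[:2] for u in [(326,160),(328,125),(345,85),(375,62),(410,53),(445,60),(475,85),(488,125),(480,165),(455,195),(410,214),(375,211),(345,195)]]); print("rim wrist",circ(P))
P=np.array([plane(ray(p,u,robot.observe()),62)[:2] for u in [(326,160),(328,125),(345,85),(375,62),(410,53),(445,60),(475,85),(488,125),(480,165),(455,195),(410,214),(375,211),(345,195)]]); print("rim wrist",circ(P))
print("mouth?",)
E
```

```text
[ 219  272   64   47 2333]
spot side (array([606.2, 114. ]), np.float64(67.9))
rim side (array([601.3, 121.7]), np.float64(64.2))
rim wrist (array([601.1, 119.5]), np.float64(65.2))
rim wrist (array([600.2, 119.8]), np.float64(64.7))
mouth?
```

```bash
python3 - <<'E'
import cv2
a=cv2.imread("pics/w18.png")[40:230,310:500]
cv2.imwrite("pics/z_w18.png",cv2.resize(a,(600,600),interpolation=cv2.INTER_CUBIC))
a=cv2.imread("pics/s18.png")[275:325,212:292]
cv2.imwrite("pics/z_s18b.png",cv2.resize(a,(800,500),interpolation=cv2.INTER_CUBIC))
E
```

```text
(no output)
```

View pics/z_w18.png

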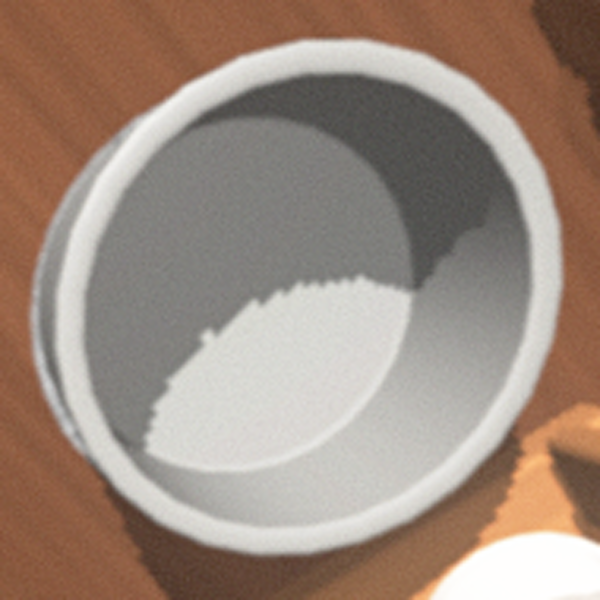

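View pics/z_s18b.png

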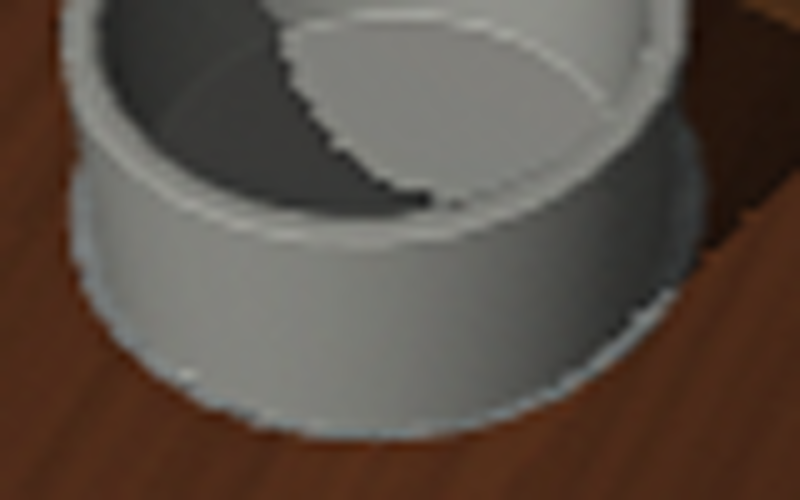

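In the side view the felt ring is about 4 mm at left, 6 mm at right and only 3 mm in front. The pot therefore sits about 5 mm off, towards +y. I have time, so I'll pinch the wall again and slide the pot back without lifting.

```bash
python3 - <<'E'
from h import *
stat();go([558.5,160,290],down(45));go([558.5,160,203],down(45))
E
```

```text
t18.03 pos [489.9 154.8 348.8] yaw 45.0 z [-0.001  0.    -1.   ] q [ 0.41  0.46 -0.96  1.93  0.45  0.98 -1.54] F [ 0.3 -0.6 -0.5] gap 0.587
travel [0.0522, 0.0448, 0.0588] rot [-0.03, 0.02, -0.03] rows>=2.2
travel [0.0523, 0.0448, 0.1458] rot [-0.03, 0.02, -0.03] rows>=3.9
```

Request:
arm_command(
  steps=[
    {"travel": [0.03,0.025,0.01],"rot": [0,0,0],"jaw": 0.06},
    {"travel": [0.052,0.045,0.03],"rot": [0,0,0],"jaw": 0.06},
    {"travel": [0.052,0.045,0.055],"rot": [0,0,0],"jaw": 0.06},
    {"travel": [0.052,0.045,0.08],"rot": [0,0,0],"jaw": 0.06},
    {"travel": [0.052,0.045,0.105],"rot": [0,0,0],"jaw": 0.06},
    {"travel": [0.052,0.045,0.128],"rot": [0,0,0],"jaw": 0.06},
    {"travel": [0.052,0.045,0.142],"rot": [0,0,0],"jaw": 0.06},
    {"travel": [0.052,0.045,0.146],"rot": [0,0,0],"jaw": 0.06},
  ],
)

```text
time: 18.7
eef_pos: [556.8, 159.8, 199.8]
eef_rot: [-2.901, -1.203, 0.009]
force: [-1.0, -1.0, 0.5]
finger_gap: 0.707
```

Request:
arm_command(
  steps=[
    {"travel": [0,0,0],"rot": [0,0,0],"jaw": 0.06},
    {"travel": [0,0,0],"rot": [0,0,0],"jaw": 0.0},
    {"travel": [0,0,0],"rot": [0,0,0],"jaw": 0.0},
    {"travel": [0,0,0],"rot": [0,0,0],"jaw": 0.0},
    {"travel": [0,0,0],"rot": [0,0,0],"jaw": 0.0},
    {"travel": [0,0,0],"rot": [0,0,0],"jaw": 0.0},
    {"travel": [0,0,0],"rot": [0,0,0],"jaw": 0.0},
    {"travel": [0,0,0],"rot": [0,0,0],"jaw": 0.0},
  ],
)

```text
time: 19.37
eef_pos: [558.5, 160.4, 205.8]
eef_rot: [2.9, 1.202, 0.004]
force: [-3.4, -0.5, 11.2]
finger_gap: 0.093
```

```bash
python3 - <<'E'
from h import *
s=stat(); a=s["eef_pos"];ps,_=grab("side","s19");p,st=grab("wrist","w19")
cv2.imwrite("pics/z_s19.png",cv2.resize(ps["pixels"][245:325,200:300],(800,640),interpolation=cv2.INTER_CUBIC)[:600]);stat()
M=R.from_rotvec(s["eef_rot"]).as_matrix(); print(M.T@[2,-4.5,0])
E
```

```text
t19.37 pos [558.5 160.4 205.8] yaw 45.0 z [ 0.003 -0.001 -1.   ] q [ 0.24  0.75 -0.75  1.85  0.69  0.82 -1.66] F [-3.4 -0.5 11.2] gap 0.093
t19.47 pos [558.5 160.4 205.8] yaw 45.0 z [ 0.003 -0.001 -1.   ] q [ 0.24  0.75 -0.75  1.85  0.69  0.82 -1.66] F [-3.2 -0.1 10.6] gap 0.089
[-1.76988814  4.59536201  0.01199769]
```

View pics/z_s19.png

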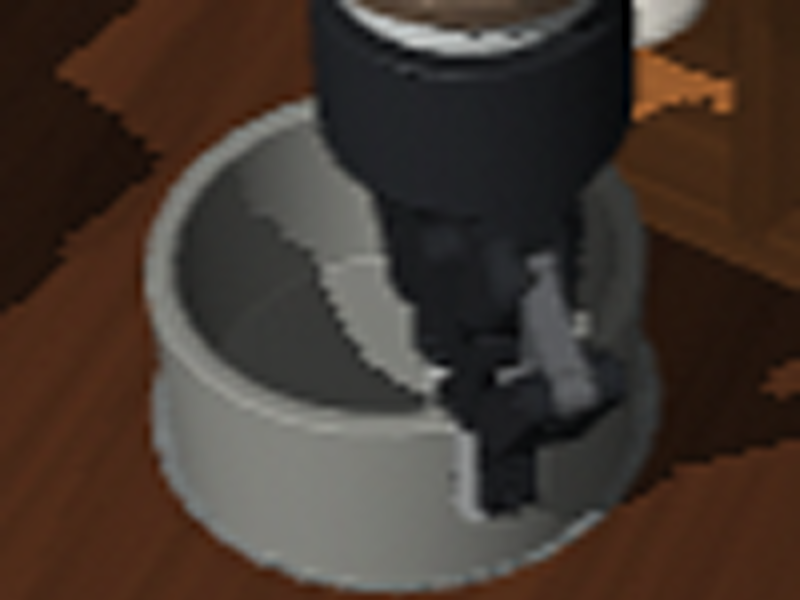

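View pics/w19.png

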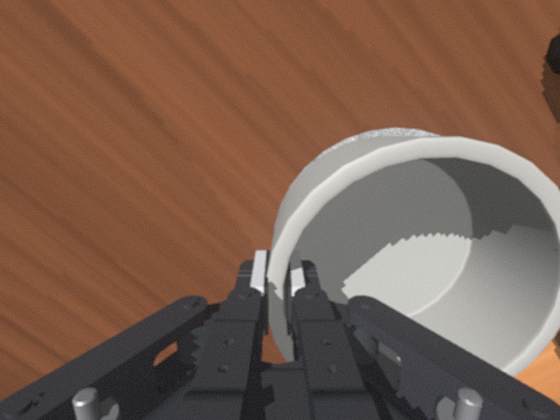

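Request:
arm_command(
  steps=[
    {"travel": [-0.0005,0.0012,-0.001],"rot": [0,0,0],"jaw": 0.0},
    {"travel": [-0.001,0.0025,-0.001],"rot": [0,0,0],"jaw": 0.0},
    {"travel": [-0.0015,0.0038,-0.001],"rot": [0,0,0],"jaw": 0.0},
    {"travel": [-0.002,0.005,-0.001],"rot": [0,0,0],"jaw": 0.0},
    {"travel": [-0.002,0.005,-0.001],"rot": [0,0,0],"jaw": 0.0},
    {"travel": [-0.002,0.005,-0.001],"rot": [0,0,0],"jaw": 0.0},
    {"travel": [-0.002,0.005,-0.001],"rot": [0,0,0],"jaw": 0.0},
  ],
)

```text
time: 20.05
eef_pos: [558.8, 158.5, 207.1]
eef_rot: [-2.898, -1.207, -0.003]
force: [-8.6, 4.5, 14.2]
finger_gap: 0.092
```

```bash
python3 - <<'E'
from h import *
s=stat();ps,_=grab("side","s20")
cv2.imwrite("pics/z_s20.png",cv2.resize(ps["pixels"][245:325,200:300],(800,640),interpolation=cv2.INTER_CUBIC)[:600]);stat()
E
```

```text
t20.05 pos [558.8 158.5 207.1] yaw 45.2 z [ 0.001  0.003 -1.   ] q [ 0.24  0.75 -0.76  1.85  0.69  0.83 -1.65] F [-8.6  4.5 14.2] gap 0.092
t20.10 pos [558.8 158.6 207.1] yaw 45.2 z [ 0.001  0.003 -1.   ] q [ 0.24  0.75 -0.76  1.85  0.69  0.83 -1.65] F [-9.   4.8 13.7] gap 0.082
```

View pics/z_s20.png

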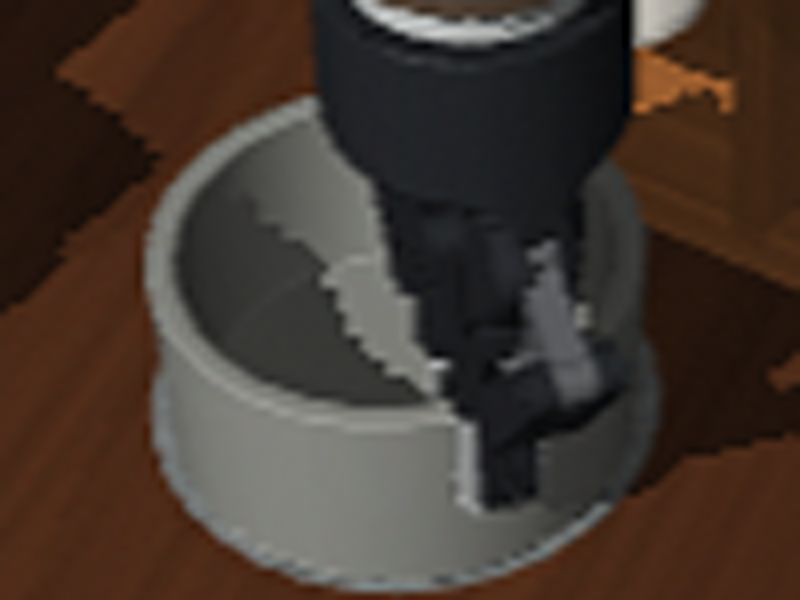

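Request:
arm_command(
  steps=[
    {"travel": [0,0,-0.001],"rot": [0,0,0],"jaw": 0.0},
    {"travel": [0,0,-0.002],"rot": [0,0,0],"jaw": 0.0},
    {"travel": [0,0,-0.003],"rot": [0,0,0],"jaw": 0.0},
    {"travel": [0,0,-0.0035],"rot": [0,0,0],"jaw": 0.0},
    {"travel": [0,0,-0.0035],"rot": [0,0,0],"jaw": 0.0},
    {"travel": [0,0,-0.0035],"rot": [0,0,0],"jaw": 0.0},
  ],
)

```text
time: 20.6
eef_pos: [559.2, 157.4, 209.8]
eef_rot: [-2.9, -1.206, -0.002]
force: [-6.0, 3.5, 7.0]
finger_gap: 0.084
```

```bash
python3 - <<'E'
from h import *
s=stat();ps,_=grab("side","s21")
cv2.imwrite("pics/z_s21.png",cv2.resize(ps["pixels"][245:325,200:300],(800,640),interpolation=cv2.INTER_CUBIC)[:600]);stat()
E
```

```text
t20.60 pos [559.2 157.4 209.8] yaw 45.1 z [ 0.001  0.002 -1.   ] q [ 0.25  0.75 -0.76  1.85  0.69  0.83 -1.65] F [-6.   3.5  7. ] gap 0.084
t20.65 pos [559.2 157.3 209.8] yaw 45.1 z [ 0.001  0.002 -1.   ] q [ 0.25  0.75 -0.76  1.85  0.69  0.83 -1.65] F [-5.3  3.4  8. ] gap 0.085
```

View pics/z_s21.png

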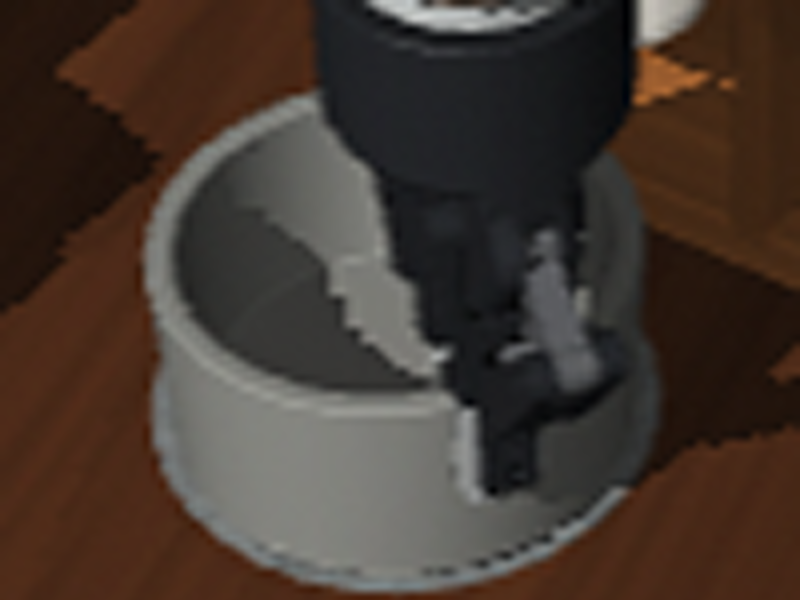

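Request:
arm_command(
  steps=[
    {"travel": [0,0.0005,-0.001],"rot": [0,0,0],"jaw": 0.0},
    {"travel": [0,0.001,-0.002],"rot": [0,0,0],"jaw": 0.0},
    {"travel": [0,0.001,-0.003],"rot": [0,0,0],"jaw": 0.0},
    {"travel": [0,0.001,-0.003],"rot": [0,0,0],"jaw": 0.0},
    {"travel": [0,0.001,-0.003],"rot": [0,0,0],"jaw": 0.0},
  ],
)

```text
time: 21.07
eef_pos: [560.6, 154.8, 211.2]
eef_rot: [-2.902, -1.203, -0.001]
force: [-2.0, 2.3, 0.4]
finger_gap: 0.083
```

```bash
python3 - <<'E'
from h import *
s=stat();ps,_=grab("side","s22")
cv2.imwrite("pics/z_s22.png",cv2.resize(ps["pixels"][245:325,200:300],(800,640),interpolation=cv2.INTER_CUBIC)[:600]);stat()
E
```

```text
t21.07 pos [560.6 154.8 211.2] yaw 45.0 z [ 0.  0. -1.] q [ 0.25  0.75 -0.76  1.84  0.68  0.84 -1.64] F [-2.   2.3  0.4] gap 0.083
t21.12 pos [560.6 154.7 211.2] yaw 45.0 z [ 0.  0. -1.] q [ 0.25  0.75 -0.76  1.84  0.68  0.84 -1.64] F [-1.3  1.8  1. ] gap 0.085
```

View pics/z_s22.png

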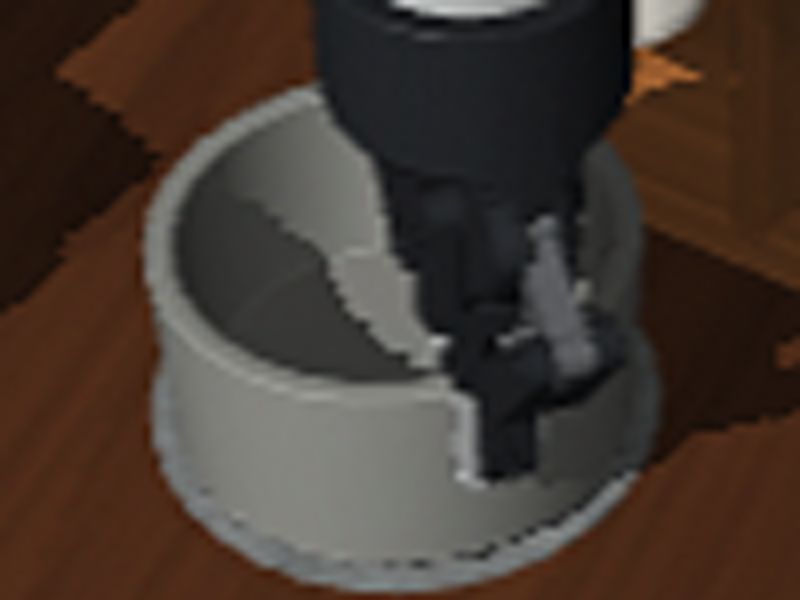

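Request:
arm_command(
  steps=[
    {"travel": [0,0,0.002],"rot": [0,0,0],"jaw": 0.0},
    {"travel": [0,0,0.005],"rot": [0,0,0],"jaw": 0.0},
    {"travel": [0,0,0.005],"rot": [0,0,0],"jaw": 0.05},
    {"travel": [0,0,0.005],"rot": [0,0,0],"jaw": 0.05},
    {"travel": [0,0,0.003],"rot": [0,0,0],"jaw": 0.05},
    {"travel": [0,0,0],"rot": [0,0,0],"jaw": 0.05},
    {"travel": [0,0,-0.03],"rot": [0,0,0],"jaw": 0.05},
    {"travel": [0,0,-0.07],"rot": [0,0,0],"jaw": 0.05},
  ],
)

```text
time: 21.78
eef_pos: [559.3, 153.4, 278.9]
eef_rot: [-2.901, -1.202, 0.011]
force: [0.5, -0.3, 0.1]
finger_gap: 0.589
```

Request:
arm_command(
  steps=[
    {"travel": [-0.02,-0.02,-0.03],"rot": [0,0,0],"jaw": 0.05},
    {"travel": [-0.045,-0.04,-0.05],"rot": [0,0,0],"jaw": 0.05},
    {"travel": [-0.05,-0.05,-0.06],"rot": [0,0,0],"jaw": 0.05},
    {"travel": [-0.05,-0.05,-0.06],"rot": [0,0,0],"jaw": 0.05},
    {"travel": [-0.05,-0.05,-0.06],"rot": [0,0,0],"jaw": 0.05},
  ],
)

```text
time: 22.2
eef_pos: [490.2, 154.3, 342.0]
eef_rot: [2.9, 1.202, 0.004]
force: [0.2, -0.4, 0.3]
finger_gap: 0.586
```

```bash
python3 - <<'E'
from h import *
s=stat();p,st=grab("wrist","w23");ps,_=grab("side","s23")
cv2.imwrite("pics/z_s23.png",cv2.resize(ps["pixels"][245:325,200:300],(800,640),interpolation=cv2.INTER_CUBIC)[:600]);stat()
import pickle; pickle.dump((p,st),open("w23.pkl","wb"))
E
```

```text
t22.20 pos [490.2 154.3 342. ] yaw 45.0 z [ 0.003 -0.001 -1.   ] q [ 0.41  0.47 -0.96  1.94  0.47  0.97 -1.55] F [ 0.2 -0.4  0.3] gap 0.586
t22.30 pos [490.8 153.9 340.7] yaw 45.0 z [ 0. -0. -1.] q [ 0.41  0.47 -0.95  1.94  0.47  0.97 -1.55] F [-0.3  0.3  0.5] gap 0.587
```

View pics/z_s23.png

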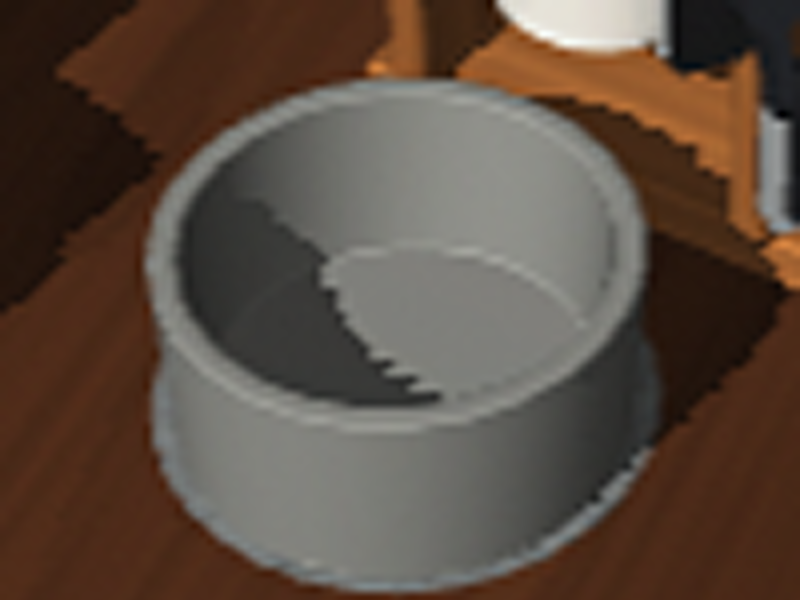

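View pics/w23.png

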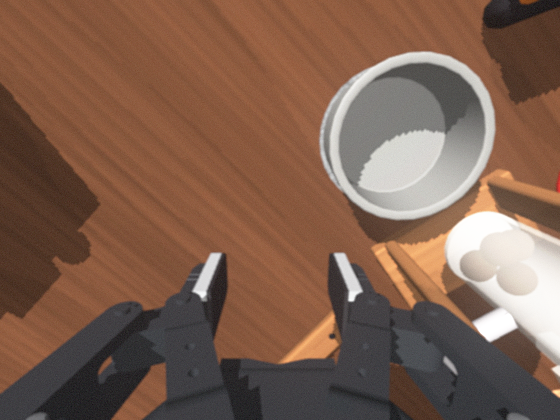

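Felt shows around the foot at about 4 to 5 mm left, right and front, so the pot is now centred within about 2–3 mm. Next the crank: I'll approach with yaw near 172.5°, which keeps the last joint mid-range.

```bash
python3 - <<'E'
from h import *
stat();go([458,-44,425],down(172.5))
E
```

```text
t22.30 pos [490.8 153.9 340.7] yaw 45.0 z [ 0. -0. -1.] q [ 0.41  0.47 -0.95  1.94  0.47  0.97 -1.55] F [-0.3  0.3  0.5] gap 0.587
travel [-0.163, 0.1169, -0.0843] rot [0.01, 0.02, -127.54] rows>=17.8
```

Request:
arm_command(
  steps=[
    {"travel": [0,0,-0.03],"rot": [0,0,-7],"jaw": 0.05},
    {"travel": [-0.003,0.002,-0.06],"rot": [0,0,-14],"jaw": 0.05},
    {"travel": [-0.01,0.008,-0.084],"rot": [0,0,-21],"jaw": 0.05},
    {"travel": [-0.025,0.018,-0.084],"rot": [0,0,-28],"jaw": 0.05},
    {"travel": [-0.04,0.028,-0.084],"rot": [0,0,-35],"jaw": 0.05},
    {"travel": [-0.055,0.038,-0.084],"rot": [0,0,-42],"jaw": 0.05},
    {"travel": [-0.07,0.049,-0.084],"rot": [0,0,-49],"jaw": 0.05},
    {"travel": [-0.085,0.06,-0.084],"rot": [0,0,-56],"jaw": 0.05},
  ],
)

```text
time: 22.97
eef_pos: [472.8, 50.6, 424.5]
eef_rot: [-1.99, -2.429, -0.001]
force: [0.2, 0.7, 0.1]
finger_gap: 0.586
```

```bash
python3 - <<'E'
from h import *
stat();go([458,-44,425],down(172.5))
E
```

```text
t22.97 pos [472.8  50.6 424.5] yaw 101.3 z [-0.001  0.001 -1.   ] q [ 0.94  0.42 -1.34  1.93  0.44  1.15 -0.38] F [0.2 0.7 0.1] gap 0.586
travel [-0.0898, -0.0331, -0.0006] rot [0.04, -0.09, -71.17] rows>=9.9
```

Request:
arm_command(
  steps=[
    {"travel": [-0.01,-0.004,0],"rot": [0,0,-7],"jaw": 0.05},
    {"travel": [-0.02,-0.008,0],"rot": [0,0,-14],"jaw": 0.05},
    {"travel": [-0.03,-0.012,0],"rot": [0,0,-21],"jaw": 0.05},
    {"travel": [-0.04,-0.016,0],"rot": [0,0,-28],"jaw": 0.05},
  ],
)

```text
time: 23.3
eef_pos: [464.9, 8.2, 424.4]
eef_rot: [-1.345, -2.837, -0.003]
force: [-0.0, -0.6, -0.3]
finger_gap: 0.583
```

```bash
python3 - <<'E'
from h import *
stat();go([458,-44,425],down(172.5))
E
```

```text
t23.30 pos [464.9   8.2 424.4] yaw 129.3 z [-0.001  0.002 -1.   ] q [ 1.1   0.49 -1.47  1.96  0.53  1.19  0.11] F [-0.  -0.6 -0.3] gap 0.583
travel [-0.036, -0.0383, -0.0007] rot [0.1, -0.11, -43.21] rows>=6.0
```

Joint 3 is drifting towards its limit this way, so I'll turn back to yaw 0° instead. There I'll hold the handle loosely between the fingers, which does not need exact alignment.

Request:
arm_command(
  steps=[
    {"travel": [-0.003,-0.003,0],"rot": [0,0,7],"jaw": 0.05},
    {"travel": [-0.006,-0.006,0],"rot": [0,0,14],"jaw": 0.05},
    {"travel": [-0.009,-0.009,0],"rot": [0,0,21],"jaw": 0.05},
    {"travel": [-0.012,-0.012,0],"rot": [0,0,28],"jaw": 0.05},
    {"travel": [-0.015,-0.015,0],"rot": [0,0,35],"jaw": 0.05},
    {"travel": [-0.018,-0.018,0],"rot": [0,0,42],"jaw": 0.05},
    {"travel": [-0.021,-0.021,0],"rot": [0,0,49],"jaw": 0.05},
    {"travel": [-0.024,-0.024,0],"rot": [0,0,56],"jaw": 0.05},
  ],
)

```text
time: 23.97
eef_pos: [461.3, -25.1, 424.6]
eef_rot: [-2.53, -1.86, -0.001]
force: [-0.2, 1.0, -0.2]
finger_gap: 0.58
```

Request:
arm_command(
  steps=[
    {"travel": [0,0,0],"rot": [0,0,7],"jaw": 0.05},
    {"travel": [0,0,0],"rot": [0,0,14],"jaw": 0.05},
    {"travel": [0,0,0],"rot": [0,0,21],"jaw": 0.05},
    {"travel": [0,0,0],"rot": [0,0,28],"jaw": 0.05},
    {"travel": [0,0,0],"rot": [0,0,35],"jaw": 0.05},
    {"travel": [0,0,0],"rot": [0,0,42],"jaw": 0.05},
    {"travel": [0,0,0],"rot": [0,0,49],"jaw": 0.05},
    {"travel": [0,0,0],"rot": [0,0,56],"jaw": 0.05},
  ],
)

```text
time: 24.63
eef_pos: [461.4, -24.8, 424.4]
eef_rot: [-3.107, -0.455, 0.001]
force: [0.2, -0.2, 0.0]
finger_gap: 0.585
```

```bash
python3 - <<'E'
from h import *
stat();go([440,-44,425],down(0))
E
```

```text
t24.63 pos [461.4 -24.8 424.4] yaw 16.7 z [-0.001  0.002 -1.   ] q [ 0.92  0.22 -1.03  1.97  0.22  1.07 -1.49] F [ 0.2 -0.2  0. ] gap 0.585
travel [-0.026, 0.0123, -0.0006] rot [-0.1, 0.03, 16.65] rows>=2.3
```

Request:
arm_command(
  steps=[
    {"travel": [-0.01,0.005,0],"rot": [0,0,7],"jaw": 0.05},
    {"travel": [-0.02,0.01,0],"rot": [0,0,14],"jaw": 0.05},
    {"travel": [-0.028,0.012,0],"rot": [0,0,21],"jaw": 0.05},
    {"travel": [-0.028,0.012,0],"rot": [0,0,23],"jaw": 0.05},
    {"travel": [-0.028,0.012,0],"rot": [0,0,23],"jaw": 0.05},
  ],
)

```text
time: 25.05
eef_pos: [437.7, -44.7, 424.6]
eef_rot: [-3.136, 0.168, 0.001]
force: [0.2, -0.1, 0.5]
finger_gap: 0.587
```

```bash
python3 - <<'E'
from h import *
s=stat();p,st=grab("wrist","w24")
import pickle; pickle.dump((p,st),open("w24.pkl","wb"))
r=imaging.spot_point(p,"crank_grip")[:1];print(r,[plane(ray(p,x["uv"],st),180).round(1) for x in r])
w2=pickle.load(open("w2.pkl","rb"))
if r: print(tri([ray(p,r[0]["uv"],st),ray(w2[0],(310,278.5),w2[1])]))
stat()
E
```

```text
t25.05 pos [437.7 -44.7 424.6] yaw -6.1 z [-0.001  0.001 -1.   ] q [ 0.94  0.15 -0.97  2.01  0.14  1.05 -1.76] F [ 0.2 -0.1  0.5] gap 0.587
[{'uv': [271.2, 194.9], 'conf': 0.71}] [array([455.9, -41.9, 180. ])]
(array([455.89113828, -41.228907  , 181.53788289]), [0.8, 0.8])
t25.15 pos [437.9 -44.  424.8] yaw -5.9 z [-0.     0.001 -1.   ] q [ 0.94  0.15 -0.97  2.01  0.14  1.05 -1.76] F [ 0.8 -0.3 -0.2] gap 0.584
```

View pics/w24.png

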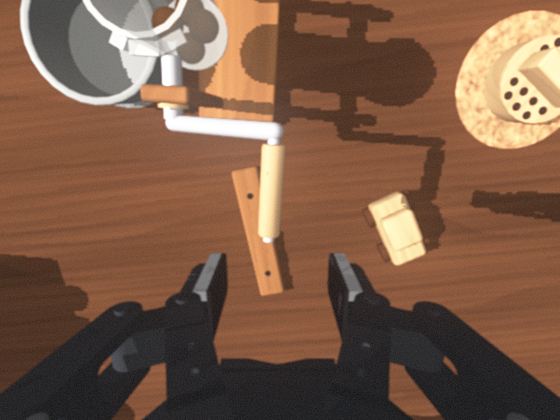

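The handle runs from (272,145) to (268,238). Triangulated from two wrist views, its middle is at (456,-41.5,181), against the expected height 179.7. Going down onto it.

```bash
python3 - <<'E'
from h import *
stat();go([456,-42,335.5],down(-7.4))
E
```

```text
t25.15 pos [437.9 -44.  424.8] yaw -5.9 z [-0.     0.001 -1.   ] q [ 0.94  0.15 -0.97  2.01  0.14  1.05 -1.76] F [ 0.8 -0.3 -0.2] gap 0.584
travel [0.0178, -0.0038, 0.0893] rot [-0.07, 0.02, 1.51] rows>=2.2
```

Request:
arm_command(
  steps=[
    {"travel": [0.01,-0.003,0.005],"rot": [0,0,1.5],"jaw": 0.05},
    {"travel": [0.018,-0.004,0.02],"rot": [0,0,1.5],"jaw": 0.05},
    {"travel": [0.018,-0.004,0.045],"rot": [0,0,1.5],"jaw": 0.05},
    {"travel": [0.018,-0.004,0.07],"rot": [0,0,1.5],"jaw": 0.05},
    {"travel": [0.018,-0.004,0.084],"rot": [0,0,1.5],"jaw": 0.05},
    {"travel": [0.018,-0.004,0.089],"rot": [0,0,1.5],"jaw": 0.05},
    {"travel": [0.018,-0.004,0.089],"rot": [0,0,1.5],"jaw": 0.05},
    {"travel": [0.018,-0.004,0.089],"rot": [0,0,1.5],"jaw": 0.05},
  ],
)

```text
time: 25.82
eef_pos: [456.3, -41.3, 336.4]
eef_rot: [-3.134, 0.203, -0.0]
force: [0.1, 0.8, 0.4]
finger_gap: 0.588
```

```bash
python3 - <<'E'
from h import *
stat();p,st=grab("wrist","w25");ps,_=grab("side","s25")
cv2.imwrite("pics/z_s25.png",cv2.resize(ps["pixels"][140:320,210:410],(667,600),interpolation=cv2.INTER_CUBIC))
E
```

```text
t25.82 pos [456.3 -41.3 336.4] yaw -7.4 z [ 0.     0.001 -1.   ] q [ 0.81  0.34 -0.89  2.07  0.34  0.88 -1.98] F [0.1 0.8 0.4] gap 0.588
```

View pics/w25.png

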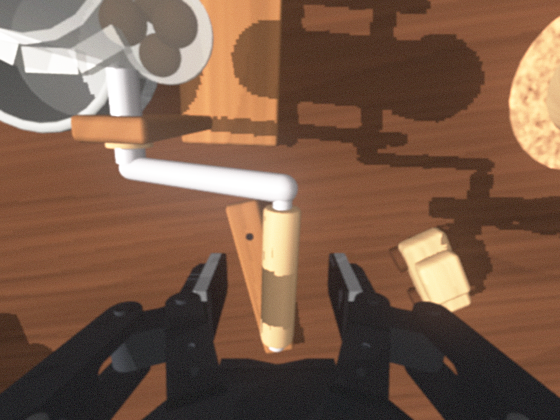

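View pics/z_s25.png

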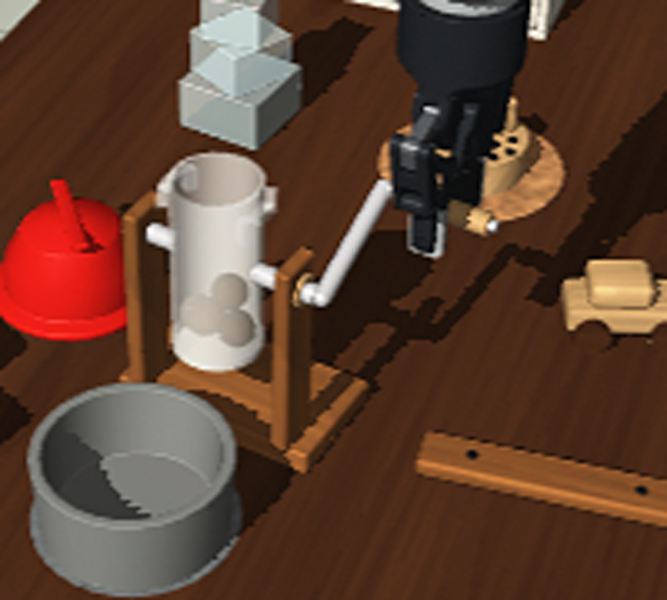

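Request:
arm_command(
  steps=[
    {"travel": [0,0,0],"rot": [0,0,0],"jaw": 0.0},
    {"travel": [0,0,0],"rot": [0,0,0],"jaw": 0.0},
    {"travel": [0,0,0],"rot": [0,0,0],"jaw": 0.0},
    {"travel": [0,0,0],"rot": [0,0,0],"jaw": 0.0},
    {"travel": [0,0,0],"rot": [0,0,0],"jaw": 0.0},
    {"travel": [0,0,0],"rot": [0,0,0],"jaw": 0.0},
  ],
)

```text
time: 26.42
eef_pos: [456.0, -41.7, 336.7]
eef_rot: [3.134, -0.205, 0.001]
force: [-0.4, -0.7, 6.5]
finger_gap: 0.167
```

```bash
cat >> h.py <<'E'
def arc(ths,off=0):
    f=lambda t:np.array([0,-85*np.sin(t-1.15),-85*np.cos(t-1.15)])/1000
    for t in ths[1:]: print(round(t,3),np.round(f(t)-f(ths[0]),4).tolist())
E
python3 - <<'E'
from h import *
stat()
arc(np.arange(0,0.641,0.08));print();arc(np.arange(0.64,1.29,0.08))
E
```

```text
t26.42 pos [456.  -41.7 336.7] yaw -7.5 z [ 0.001 -0.001 -1.   ] q [ 0.81  0.34 -0.89  2.07  0.34  0.88 -1.98] F [-0.4 -0.7  6.5] gap 0.167
0.08 [0.0, -0.003, -0.0061]
0.16 [0.0, -0.0065, -0.0119]
0.24 [0.0, -0.0105, -0.0174]
0.32 [0.0, -0.0149, -0.0226]
0.4 [0.0, -0.0196, -0.0275]
0.48 [0.0, -0.0248, -0.0319]
0.56 [0.0, -0.0303, -0.0359]
0.64 [0.0, -0.0361, -0.0395]

0.72 [0.0, -0.0061, -0.0031]
0.8 [0.0, -0.0123, -0.0057]
0.88 [0.0, -0.0188, -0.0077]
0.96 [0.0, -0.0254, -0.0093]
1.04 [0.0, -0.0322, -0.0103]
1.12 [0.0, -0.0389, -0.0108]
1.2 [0.0, -0.0457, -0.0107]
1.28 [0.0, -0.0525, -0.0101]
```

Gripped (opening 14 mm on the 16 mm handle). I'll turn the crank along its arc.

Request:
arm_command(
  steps=[
    {"travel": [0,-0.003,-0.006],"rot": [0,0,0],"jaw": 0.0},
    {"travel": [0,-0.0065,-0.012],"rot": [0,0,0],"jaw": 0.0},
    {"travel": [0,-0.0105,-0.0175],"rot": [0,0,0],"jaw": 0.0},
    {"travel": [0,-0.015,-0.0225],"rot": [0,0,0],"jaw": 0.0},
    {"travel": [0,-0.0195,-0.0275],"rot": [0,0,0],"jaw": 0.0},
    {"travel": [0,-0.025,-0.032],"rot": [0,0,0],"jaw": 0.0},
    {"travel": [0,-0.0305,-0.036],"rot": [0,0,0],"jaw": 0.0},
    {"travel": [0,-0.036,-0.0395],"rot": [0,0,0],"jaw": 0.0},
  ],
)

```text
time: 27.08
eef_pos: [461.5, -6.0, 376.7]
eef_rot: [3.134, -0.206, 0.006]
force: [6.4, -3.4, -5.3]
finger_gap: 0.164
```

```bash
python3 - <<'E'
from h import *
stat();ps,_=grab("side","s26")
E
```

```text
t27.08 pos [461.5  -6.  376.7] yaw -7.5 z [ 0.004 -0.001 -1.   ] q [ 0.78  0.28 -0.94  2.02  0.28  0.96 -2.  ] F [ 6.4 -3.4 -5.3] gap 0.164
```

View pics/s26.png

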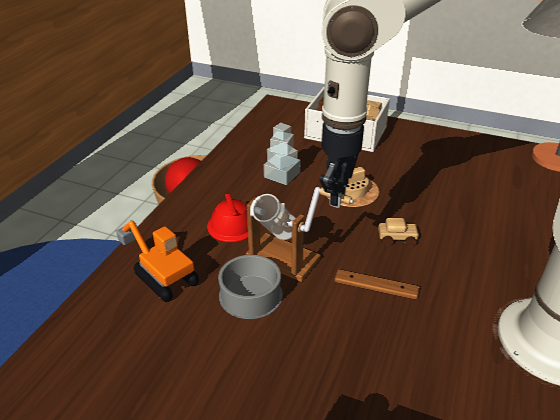

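The shaker is tipping smoothly towards the pot and the forces are small. Continuing.

Request:
arm_command(
  steps=[
    {"travel": [0,-0.006,-0.003],"rot": [0,0,0],"jaw": 0.0},
    {"travel": [0,-0.0125,-0.0055],"rot": [0,0,0],"jaw": 0.0},
    {"travel": [0,-0.019,-0.0075],"rot": [0,0,0],"jaw": 0.0},
    {"travel": [0,-0.0255,-0.0095],"rot": [0,0,0],"jaw": 0.0},
    {"travel": [0,-0.032,-0.0105],"rot": [0,0,0],"jaw": 0.0},
    {"travel": [0,-0.039,-0.011],"rot": [0,0,0],"jaw": 0.0},
    {"travel": [0,-0.0455,-0.0105],"rot": [0,0,0],"jaw": 0.0},
    {"travel": [0,-0.0525,-0.01],"rot": [0,0,0],"jaw": 0.0},
  ],
)

```text
time: 27.8
eef_pos: [469.4, 45.0, 386.8]
eef_rot: [3.133, -0.207, 0.01]
force: [12.1, -6.8, -6.7]
finger_gap: 0.165
```

```bash
python3 - <<'E'
from h import *
stat()
arc(np.arange(1.28,1.61,0.04));print();arc(np.arange(1.6,1.8401,0.03)); print();arc(np.arange(1.84,2.161,0.04));print();arc([2.16,2.2,2.23,2.25])
E
```

```text
t27.80 pos [469.4  45.  386.8] yaw -7.6 z [ 0.007 -0.002 -1.   ] q [ 0.68  0.29 -0.96  1.99  0.29  0.99 -2.12] F [12.1 -6.8 -6.7] gap 0.165
1.32 [0.0, -0.0034, 0.0005]
1.36 [0.0, -0.0067, 0.0012]
1.4 [0.0, -0.01, 0.0019]
1.44 [0.0, -0.0133, 0.0028]
1.48 [0.0, -0.0165, 0.0039]
1.52 [0.0, -0.0197, 0.005]
1.56 [0.0, -0.0229, 0.0063]
1.6 [0.0, -0.026, 0.0077]

1.63 [0.0, -0.0023, 0.0011]
1.66 [0.0, -0.0045, 0.0024]
1.69 [0.0, -0.0067, 0.0036]
1.72 [0.0, -0.0089, 0.005]
1.75 [0.0, -0.011, 0.0064]
1.78 [0.0, -0.0131, 0.0079]
1.81 [0.0, -0.0151, 0.0094]
1.84 [0.0, -0.0171, 0.011]

1.88 [0.0, -0.0026, 0.0022]
1.92 [0.0, -0.0051, 0.0045]
1.96 [0.0, -0.0075, 0.0069]
2.0 [0.0, -0.0098, 0.0095]
2.04 [0.0, -0.0119, 0.0121]
2.08 [0.0, -0.014, 0.0147]
2.12 [0.0, -0.016, 0.0175]
2.16 [0.0, -0.0179, 0.0203]

2.2 [0.0, -0.0018, 0.0029]
2.23 [0.0, -0.003, 0.0051]
2.25 [0.0, -0.0038, 0.0067]
```

Request:
arm_command(
  steps=[
    {"travel": [0.001,-0.0035,0.0005],"rot": [0,0,0],"jaw": 0.0},
    {"travel": [0.0015,-0.0065,0.001],"rot": [0,0,0],"jaw": 0.0},
    {"travel": [0.002,-0.01,0.002],"rot": [0,0,0],"jaw": 0.0},
    {"travel": [0.0025,-0.0135,0.003],"rot": [0,0,0],"jaw": 0.0},
    {"travel": [0.003,-0.0165,0.004],"rot": [0,0,0],"jaw": 0.0},
    {"travel": [0.0035,-0.02,0.005],"rot": [0,0,0],"jaw": 0.0},
    {"travel": [0.004,-0.023,0.0065],"rot": [0,0,0],"jaw": 0.0},
    {"travel": [0.004,-0.026,0.0075],"rot": [0,0,0],"jaw": 0.0},
  ],
)

```text
time: 28.47
eef_pos: [474.9, 71.8, 378.4]
eef_rot: [3.135, -0.205, 0.002]
force: [4.0, -4.6, 1.1]
finger_gap: 0.167
```

```bash
python3 - <<'E'
from h import *
stat();ps,_=grab("side","s27")
cv2.imwrite("pics/z_s27.png",cv2.resize(ps["pixels"][140:320,210:410],(667,600),interpolation=cv2.INTER_CUBIC))
E
```

```text
t28.47 pos [474.9  71.8 378.4] yaw -7.5 z [ 0.001 -0.    -1.   ] q [ 0.61  0.33 -0.95  1.98  0.32  0.99 -2.2 ] F [ 4.  -4.6  1.1] gap 0.167
```

View pics/z_s27.png

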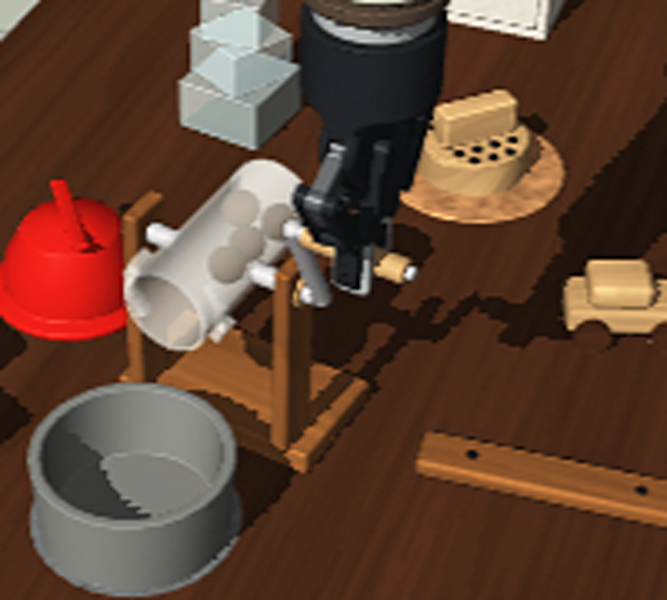

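Request:
arm_command(
  steps=[
    {"travel": [0,-0.001,0.0005],"rot": [0,0,0],"jaw": 0.0},
    {"travel": [0,-0.0023,0.001],"rot": [0,0,0],"jaw": 0.0},
    {"travel": [0,-0.0034,0.0017],"rot": [0,0,0],"jaw": 0.0},
    {"travel": [0,-0.0045,0.0024],"rot": [0,0,0],"jaw": 0.0},
    {"travel": [0,-0.0056,0.003],"rot": [0,0,0],"jaw": 0.0},
    {"travel": [0,-0.0067,0.0036],"rot": [0,0,0],"jaw": 0.0},
    {"travel": [0,-0.0078,0.0043],"rot": [0,0,0],"jaw": 0.0},
    {"travel": [0,-0.0089,0.005],"rot": [0,0,0],"jaw": 0.0},
  ],
)

```text
time: 29.18
eef_pos: [476.3, 80.4, 373.4]
eef_rot: [-3.135, 0.204, -0.002]
force: [5.2, -3.4, 2.0]
finger_gap: 0.166
```

```bash
python3 - <<'E'
from h import *
stat();ps,_=grab("side","s28")
cv2.imwrite("pics/z_s28.png",cv2.resize(ps["pixels"][140:320,210:410],(667,600),interpolation=cv2.INTER_CUBIC))
E
```

```text
t29.18 pos [476.3  80.4 373.4] yaw -7.5 z [ 0.002  0.    -1.   ] q [ 0.58  0.34 -0.95  1.98  0.33  0.98 -2.23] F [ 5.2 -3.4  2. ] gap 0.166
```

View pics/z_s28.png

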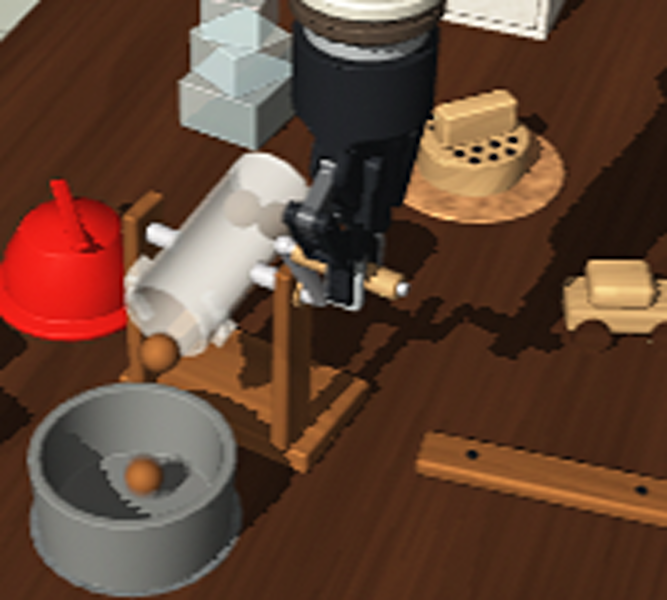

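One bead is in the pot, a second is leaving the mouth at about (160,352) in the zoom, and two are still at the back of the tube. Continuing slowly.

Request:
arm_command(
  steps=[
    {"travel": [0,-0.001,0.0007],"rot": [0,0,0],"jaw": 0.0},
    {"travel": [0,-0.0021,0.0014],"rot": [0,0,0],"jaw": 0.0},
    {"travel": [0,-0.0031,0.0021],"rot": [0,0,0],"jaw": 0.0},
    {"travel": [0,-0.0042,0.0029],"rot": [0,0,0],"jaw": 0.0},
    {"travel": [0,-0.0052,0.0036],"rot": [0,0,0],"jaw": 0.0},
    {"travel": [0,-0.0062,0.0044],"rot": [0,0,0],"jaw": 0.0},
    {"travel": [0,-0.0072,0.0052],"rot": [0,0,0],"jaw": 0.0},
    {"travel": [0,-0.0082,0.006],"rot": [0,0,0],"jaw": 0.0},
  ],
)

```text
time: 29.9
eef_pos: [477.5, 88.4, 367.4]
eef_rot: [-3.135, 0.205, -0.003]
force: [5.4, -4.8, 1.6]
finger_gap: 0.166
```

```bash
python3 - <<'E'
from h import *
stat();ps,_=grab("side","s29")
cv2.imwrite("pics/z_s29.png",cv2.resize(ps["pixels"][140:320,210:410],(667,600),interpolation=cv2.INTER_CUBIC))
E
```

```text
t29.90 pos [477.5  88.4 367.4] yaw -7.5 z [ 0.002  0.    -1.   ] q [ 0.56  0.36 -0.94  1.98  0.35  0.97 -2.25] F [ 5.4 -4.8  1.6] gap 0.166
```

View pics/z_s29.png

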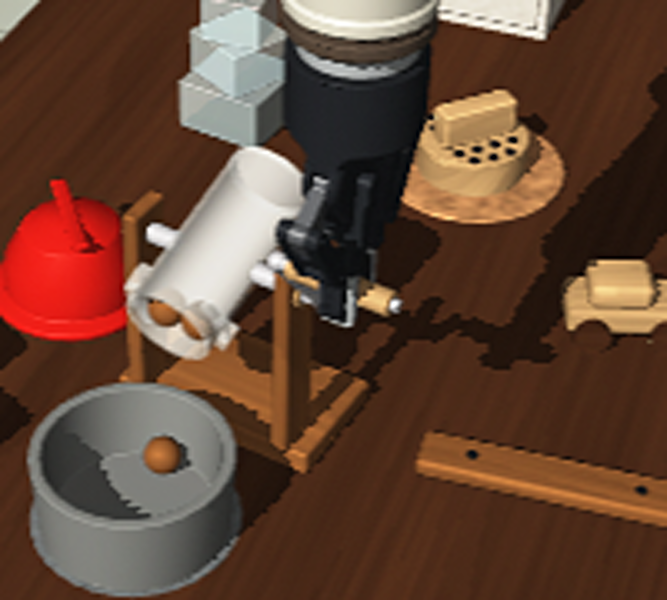

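```bash
python3 - <<'E'
from h import *
pt,_=grab("top","t29");p,_=grab("wrist","w29")
cv2.imwrite("pics/z_t29.png",cv2.resize(pt["pixels"][150:300,215:365],(600,600),interpolation=cv2.INTER_CUBIC))
E
```

```text
(no output)
```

View pics/z_t29.png

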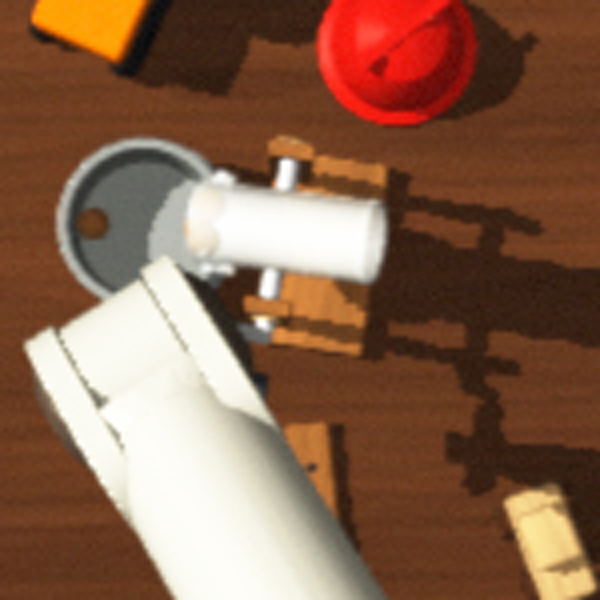

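View pics/w29.png

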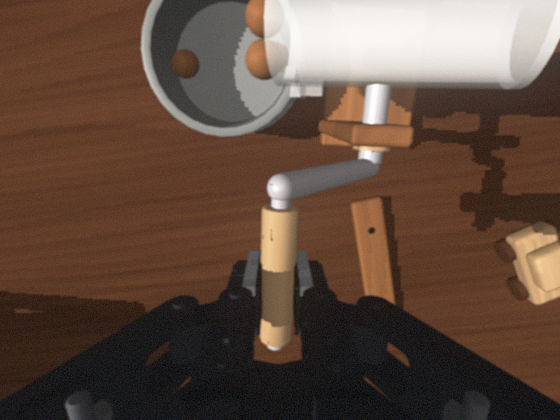

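The top view shows a bead at the pot's far side that the side camera cannot see. The side view shows another bead, and two are just leaving the mouth. I continue to about 2.2.

Request:
arm_command(
  steps=[
    {"travel": [0,-0.0013,0.0011],"rot": [0,0,0],"jaw": 0.0},
    {"travel": [0,-0.0026,0.0022],"rot": [0,0,0],"jaw": 0.0},
    {"travel": [0,-0.0038,0.0034],"rot": [0,0,0],"jaw": 0.0},
    {"travel": [0,-0.0051,0.0045],"rot": [0,0,0],"jaw": 0.0},
    {"travel": [0,-0.0063,0.0057],"rot": [0,0,0],"jaw": 0.0},
    {"travel": [0,-0.0075,0.0069],"rot": [0,0,0],"jaw": 0.0},
    {"travel": [0,-0.0086,0.0082],"rot": [0,0,0],"jaw": 0.0},
    {"travel": [0,-0.0098,0.0095],"rot": [0,0,0],"jaw": 0.0},
  ],
)

```text
time: 30.72
eef_pos: [479.0, 98.0, 358.0]
eef_rot: [-3.135, 0.205, -0.004]
force: [5.9, -4.1, 2.1]
finger_gap: 0.164
```

```bash
python3 - <<'E'
from h import *
stat();ps,_=grab("side","s30");p,_=grab("wrist","w30")
cv2.imwrite("pics/z_s30.png",cv2.resize(ps["pixels"][140:320,210:410],(667,600),interpolation=cv2.INTER_CUBIC))
arc(np.arange(2.0,2.241,0.03))
E
```

```text
t30.72 pos [479.  98. 358.] yaw -7.5 z [ 0.003  0.    -1.   ] q [ 0.52  0.38 -0.93  1.98  0.37  0.96 -2.29] F [ 5.9 -4.1  2.1] gap 0.164
2.03 [0.0, -0.0017, 0.0019]
2.06 [0.0, -0.0032, 0.0039]
2.09 [0.0, -0.0048, 0.006]
2.12 [0.0, -0.0063, 0.008]
2.15 [0.0, -0.0077, 0.0102]
2.18 [0.0, -0.009, 0.0123]
2.21 [0.0, -0.0103, 0.0145]
2.24 [0.0, -0.0115, 0.0168]
```

View pics/z_s30.png

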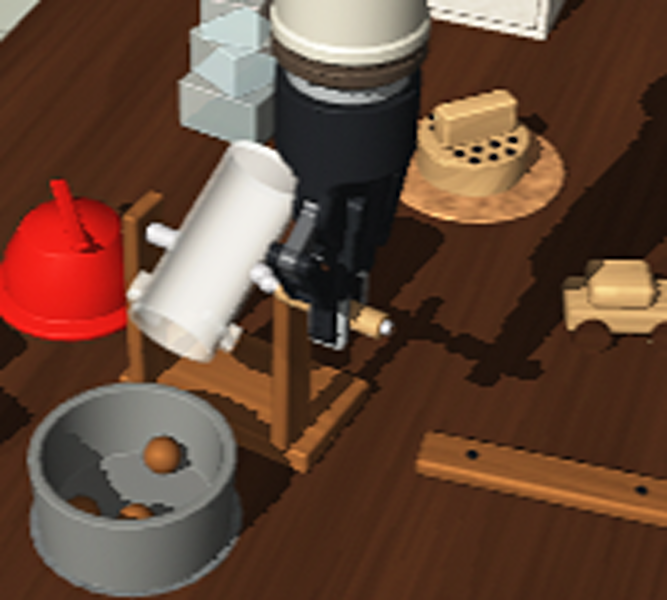

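View pics/w30.png

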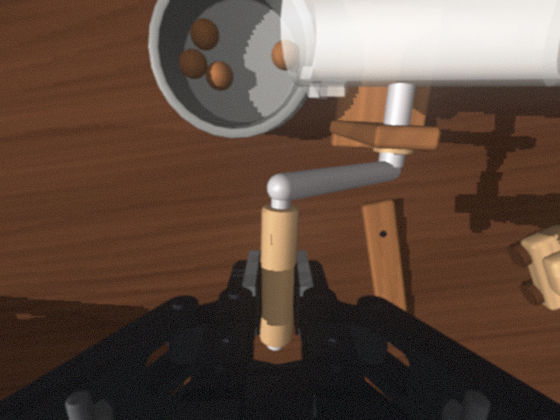

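All four beads are in the pot: three on the left of the wrist view at (205,33), (193,63) and (220,75), and one at (285,54), which the side view also shows. The tube is empty. I'll tip slightly further to be sure, then release.

Request:
arm_command(
  steps=[
    {"travel": [0,-0.0017,0.002],"rot": [0,0,0],"jaw": 0.0},
    {"travel": [0,-0.0032,0.004],"rot": [0,0,0],"jaw": 0.0},
    {"travel": [0,-0.0048,0.006],"rot": [0,0,0],"jaw": 0.0},
    {"travel": [0,-0.0063,0.008],"rot": [0,0,0],"jaw": 0.0},
    {"travel": [0,-0.0077,0.0102],"rot": [0,0,0],"jaw": 0.0},
    {"travel": [0,-0.009,0.0123],"rot": [0,0,0],"jaw": 0.0},
    {"travel": [0,-0.009,0.0123],"rot": [0,0,0],"jaw": 0.0},
    {"travel": [0,-0.009,0.0123],"rot": [0,0,0],"jaw": 0.0},
  ],
)

```text
time: 31.48
eef_pos: [480.4, 106.9, 345.5]
eef_rot: [-3.134, 0.205, -0.005]
force: [7.7, -3.2, -1.6]
finger_gap: 0.165
```

Request:
arm_command(
  steps=[
    {"travel": [0,0,0],"rot": [0,0,0],"jaw": 0.05},
    {"travel": [0,0,0],"rot": [0,0,0],"jaw": 0.05},
    {"travel": [0,0,0],"rot": [0,0,0],"jaw": 0.05},
    {"travel": [0,0,0],"rot": [0,0,0],"jaw": 0.05},
    {"travel": [0,0,-0.015],"rot": [0,0,0],"jaw": 0.05},
    {"travel": [0,0,-0.04],"rot": [0,0,0],"jaw": 0.05},
    {"travel": [0,0,-0.075],"rot": [0,0,0],"jaw": 0.05},
    {"travel": [0,0,-0.11],"rot": [0,0,0],"jaw": 0.05},
  ],
)

```text
time: 32.15
eef_pos: [478.2, 107.5, 455.6]
eef_rot: [-3.135, 0.201, 0.006]
force: [0.9, -0.4, -0.0]
finger_gap: 0.586
```

Request:
arm_command(
  steps=[
    {"travel": [-0.02,0.02,0],"rot": [0,0,0],"jaw": 0.05},
    {"travel": [-0.03,0.05,0],"rot": [0,0,0],"jaw": 0.05},
    {"travel": [-0.03,0.08,0],"rot": [0,0,0],"jaw": 0.05},
    {"travel": [-0.03,0.1,0],"rot": [0,0,0],"jaw": 0.05},
    {"travel": [-0.03,0.1,0],"rot": [0,0,0],"jaw": 0.05},
    {"travel": [-0.03,0.1,0],"rot": [0,0,0],"jaw": 0.05},
  ],
)

```text
time: 32.65
eef_pos: [436.1, 11.2, 455.1]
eef_rot: [3.134, -0.208, -0.001]
force: [0.4, 0.2, -0.2]
finger_gap: 0.585
```

```bash
python3 - <<'E'
from h import *
stat();ps,_=grab("side","s31");pt,_=grab("top","t31");p,st=grab("wrist","w31")
for n,pp in (("side",ps),("top",pt)):
    for q in ("tower","excavator","helmet","xylo_bar","toy_car","pot","cap"):
        r=imaging.spot_point(pp,q)[:1]; print(n,q,[x["uv"] for x in r])
E
```

```text
t32.65 pos [436.1  11.2 455.1] yaw -7.6 z [-0.001 -0.    -1.   ] q [ 0.86  0.09 -0.98  1.98  0.08  1.11 -1.86] F [ 0.4  0.2 -0.2] gap 0.585
side tower [[278.9, 176.4]]
side excavator [[166.0, 278.1]]
side helmet [[233.2, 227.7]]
side xylo_bar [[372.3, 287.0]]
side toy_car [[398.8, 236.8]]
side pot [[264.2, 244.3]]
side cap [[350.5, 189.1]]
top tower [[398.4, 169.8]]
top excavator [[244.9, 142.8]]
top helmet [[311.8, 162.5]]
top xylo_bar [[398.4, 169.1]]
top toy_car [[350.1, 283.3]]
top pot [[254.4, 206.4]]
top cap [[399.2, 234.7]]
```

View pics/s31.png

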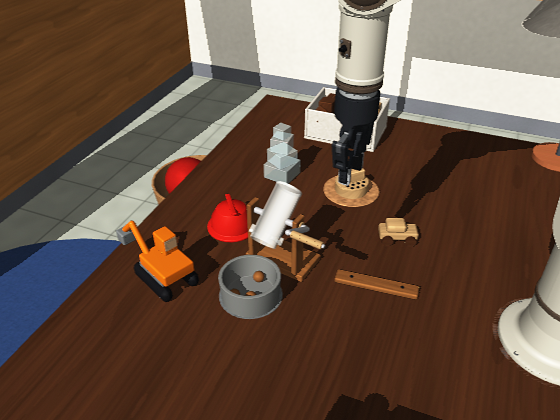

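View pics/t31.png

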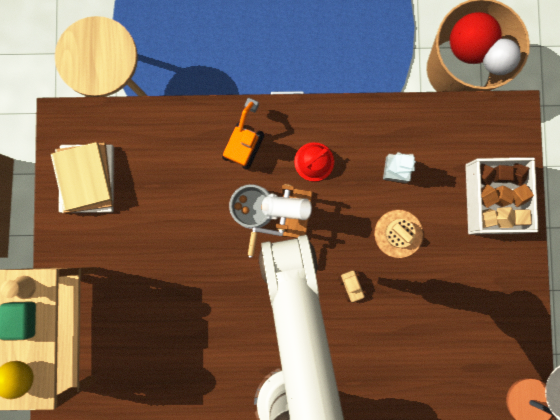

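View pics/w31.png

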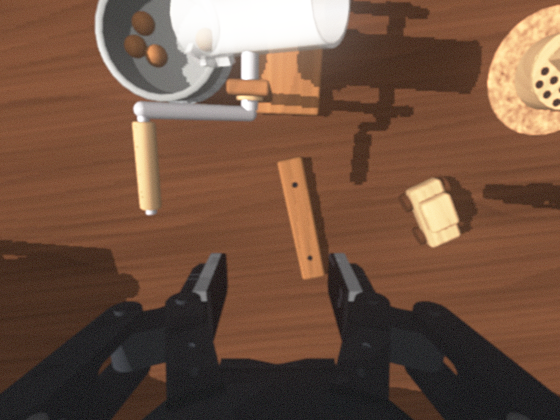

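```bash
python3 - <<'E'
from h import *
p,st=grab("wrist");ps,_=grab("side")
X=plane(ray(ps,(258.5,276)),20.5);print(X.round(1),proj(p,X,st))
for uv in [(143,23),(135,46),(157,55)]:
    Y=plane(ray(p,uv,st),20.5); print(Y.round(1),proj(ps,Y))
for pp in (ps,p):
    m=imaging.find_in(pp,"bead0_center"); print([(x["uv"],round(x["conf"],2)) for x in m])
cv2.imwrite("pics/z_s32.png",cv2.resize(ps["pixels"][245:325,200:300],(800,640),interpolation=cv2.INTER_CUBIC)[:600])
cv2.imwrite("pics/z_w32.png",cv2.resize(p["pixels"][0:130,80:360],(800,371),interpolation=cv2.INTER_CUBIC))
E
```

```text
[603.6  75.7  20.5] [204.51352031  38.21443493]
[628.1 142.7  20.5] [234.67525839 293.81675601]
[606.1 158.1  20.5] [241.01215312 301.81980306]
[593.4 134.8  20.5] [251.34713021 295.84506148]
[]
[([141.9, 26.3], 0.71)]
```

View pics/z_s32.png

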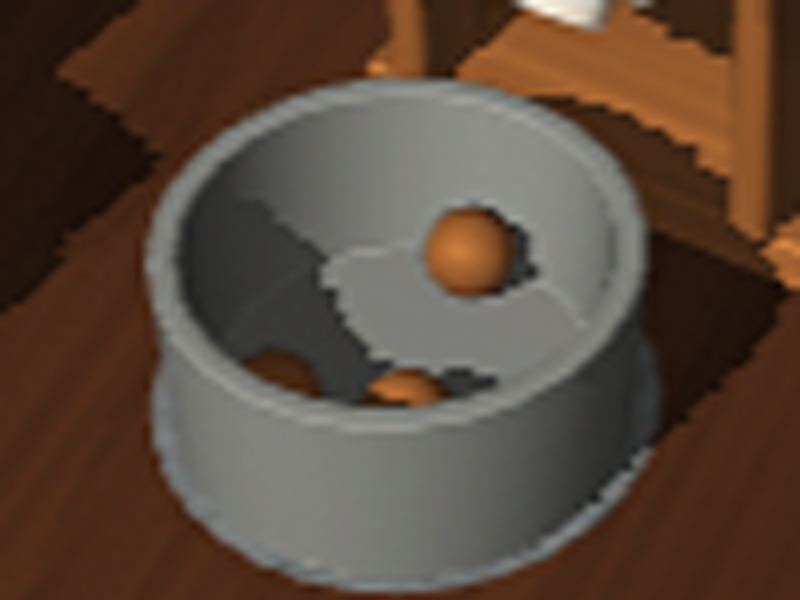

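View pics/z_w32.png

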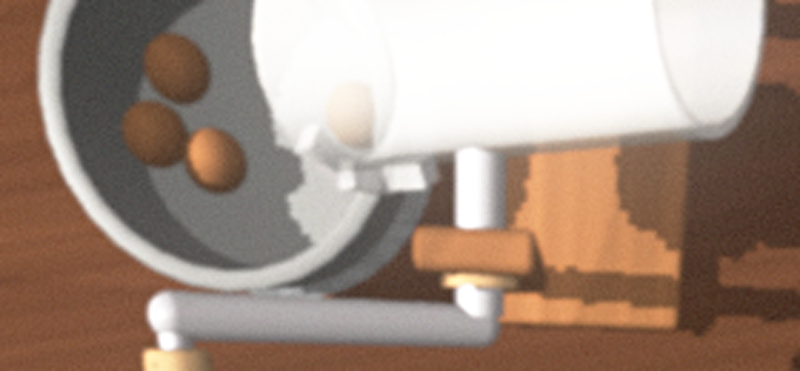

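The fourth bead checks out. Its side-view position projects to wrist pixel (204,38), exactly where a bead shows faintly through the clear tube, so all four are in the pot. Nothing touches the robot and everything is in place, so I'm handing in.

```bash
python3 -c "
from bench import robot
print(robot.hand_in(), robot.observe()['time'])"
```

```text
the job is handed in; nothing more can be done
the job is handed in; nothing more can be done
```

The job is done and handed in at about 33 s of the 72 s allowed; `hand_in` gave no verdict.

- **Cap:** I turned it 83° counter-clockwise, lifted it straight off and laid it on the mat with the grip bar up. It measured about 1 mm off the mat's centre.
- **Pot:** It first landed about 5 mm off centre. I pinched it again and moved it back, with one side rising slightly as it slid. The last views show it upright and within about 2–3 mm of the felt spot's centre.
- **Beads:** I took the crank slowly along its arc to a tilt of about 2.2 rad, then let go and backed away. All four beads are in the pot. I confirmed the one behind the clear tube by projecting its side-view position into the wrist view.
- **Other toys:** They look unmoved. Their side-view positions match the first pictures to within 4 pixels.

**Checks that disagreed:**
- The network misplaced `xylo_bar` in the last top view, putting it at the tower because the arm hid it. It also misplaced the pot's origin in the last side view. The pictures themselves show both where they should be.
- My first yaw for the crank grasp drove joint 3 close to its limit, so I turned back and gripped at about -7.5° instead.

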